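# Load a power module under the spring flap of a test nest

## Task

Load the black power module that lies on the test nest's track: press the yellow thumb plate down with one fingertip to hold the spring-closed red flap up, and meanwhile push the module along the track and under the flap with the other fingertip until it is fully home against the contact block. Then let go so that the flap springs down and clamps the module. Only push the module, never lift it, and leave the spare modules and everything else on the bench where they stand.

Things in the scene. Friction and masses are not known exactly. Their poses are not given: they have to be found in the camera images.
- nest: Test nest fixed to the bench. Origin on the bench on the track's centre line, below the front edge of the red flap; x = push direction along the track, y left, z up. Aluminium base x -150 to +85, y -40 to +40 mm. Track floor at z = 12 mm, between grey rails (top z = 20 mm, inner faces at y = -19.5 and +19.5). Two steel hinge pillars at y 27 to 36, x -68 to -60 and 42 to 50, top z = 46 mm.
- home (a point): Point on the track floor at the face of the black contact block (56 mm wide, tops out at z = 45 mm) that closes the track's far end: nest x = 56, y = 0, z = 12 mm. The module's leading face must end here. Axes as the nest's.
- rod (a point): Point on the flap's hinge rod, which runs along nest x at y = 30, z = 42 mm; this point is at x = 0. The flap is one flat 3 mm rocker plate on it: right of the rod, over x = 0 to 55 mm, the red clamp leaf reaches 44 mm across the track, a black rubber pad under it; left of the rod the yellow thumb plate, x = -75 to +55 mm, reaches out 46 mm. Below the thumb plate there is only base and bench.
- flap (a joint): Flap angle about its rod, rad. 0 = shut on the empty track: leaf slopes 0.235 down to the right and blocks the module, thumb plate slopes 0.235 up to the left. Pressing the thumb plate down makes it grow: 0.24 = plate level, pad on the module; above 0.32 the module passes freely; stop at 1.15. Spring-closed: 0.08 N m at 0, 0.13 at 0.9 (3 to 6 N at 25 mm from the rod). Shuts by itself in under 1 s.
- thumb (a point): Point on top of the yellow thumb plate, 26 mm out from the rod, at nest x = 0; it moves with the flap (z about 50 mm when shut).
- module: Black power module to load, on the track: block 70 x 36 x 24 mm (x, y, z), 0.09 to 0.18 kg, white label and, at the rear end, a green stripe on top; brass blades at the front (+x) end go into the contact block. Origin: centre of its underside. Starts with its front face 10 to 40 mm short of the flap, 1.5 mm play to each rail. Home: origin at nest x = 21 mm, rear 14 mm outside the flap.
- spare_a: Spare module like the first, on the bench to the right of the nest; not to be touched. Origin at the centre of its underside.
- spare_b: Second spare module, on the bench to the right of the nest; not to be touched. Origin at the centre of its underside.
- driver: Yellow-handled screwdriver, 170 mm long, lying on the bench to the left of the nest; not to be touched.
- flux: White flux bottle with red cap, 34 mm in diameter, 75 mm high, standing to the left of the nest; not to be touched. Origin at its foot.
- solder: Empty orange spool, 60 mm in diameter, 40 mm high, standing farther out on the bench; not to be touched. Origin at its foot.
- bin: Small open green parts bin, 100 x 75 x 50 mm, farther out on the bench; not to be touched. Origin at the centre of its underside.
- jar: Clear jar with black lid, 48 mm in diameter, 50 mm high, farther out on the bench; not to be touched. Origin at its foot.

How it is judged (in metres and radians):
On the way, in this order (a step that is already met when the one before it is completed fails the run):
1. a fingertip holds the flap open while the module is still in front of it (value of joint flap above 0.3 rad and contact force between the fingers and flap above 0.3 N and x of module in the frame of nest below -0.03 m), for 0.1 s.
2. with the flap still held up by one finger, the other pushes the module under it, more than a third of its length in (value of joint flap above 0.3 rad and contact force between the fingers and flap above 0.3 N and contact force between the fingers and module above 0.1 N and x of module in the frame of nest above -0.01 m), for 0.05 s.
At the end, for the whole second after the job is handed in: The module lies flat on the track with its leading face within 3 mm of the contact block, at rest, and the released flap is down and clamps it (flap angle 0.15 to 0.32 rad, more than 0.5 N of the pad on the module) (x of module in the frame of nest between 0.018 and 0.024 m and y of module in the frame of nest between -0.004 and 0.004 m and z of module in the frame of nest below 0.015 m and value of joint flap between 0.15 and 0.32 rad and contact force between flap and module above 0.5 N and linear speed of module below 0.01 m/s); the robot touches nothing.
It fails at once if the module is lifted off the track (more than 8 mm) or tipped up (z of module in the frame of nest above 0.02 m or angle between module's own z axis and vertical above 0.25 rad).
It fails at once if something else on the bench is moved by more than 20 mm (distance of any of spare_a, spare_b, driver, flux, solder, bin, jar from where it was at the start of the episode above 0.02 m).
It also fails if it takes over 35 s, if anything falls off the work surface, if the arm or the gripper's body presses on something with over 40 N, if the wrist force passes 120 N, or if a joint passes its speed limit or range.

## Robot

A 6-joint arm with a two-finger parallel gripper is mounted at the origin on the work surface. World frame = base frame: x ahead of the robot, y to its left, z up, the work surface at z = 0. Lengths are in mm, angles in degrees, forces in N, time in s.
With the tool pointing down it reaches from about 300 to 850 mm from the base axis. Payload 4.2 kg.
Tool frame: the origin (TCP) lies at the very end of the fingers, on their centre line; the grasp point (between the pads) lies 19 mm behind it (env.grip_depth is the distance from the TCP to the grasp point, in mm); y points along the fingers, z is the direction in which the jaws open and shut, and the axes are right-handed (so a half turn about y gives the same grasp; the last joint's range is limited). The gripper opens to 91 mm and grips with 3 to 60 N. Pads are 32 mm wide; open, the fingers measure 118 mm over their backs; the gripper's body (76 mm by 178 mm) begins 60 mm behind the grasp point.
Start: joints at [75.573, 18.312, 89.639, -0, 72.044, -1.146], TCP at [132.097, 559.64, 180.976] pointing down, gripper open.
Joint ranges: [-177.97, 177.97], [-48.28, 115.42], [12.27, 149.76], [-77.06, 257.06], [2.81, 150.46], [-146.56, 146.56]. Speed limits (degrees/s): [147.25, 147.25, 180, 180, 180, 180].

## Interface

Orientations are given as [roll, pitch, yaw] about the fixed x, y, z axes, in that order (R = Rz(yaw) Ry(pitch) Rx(roll)).
In Python, from workcell import state, imaging, job, env gives the robot as it stands.
- The arm moves only by the shell command python3 -m pendant 'ROWS' [FORCE]. ROWS is JSON, a list of rows, each an object with "delta_pos": the shift along the tool's x, y, z in cm, a list of three; "twist": the turn, a rotation vector about the tool's x, y, z in degrees, a list of three; "grip": the opening in per cent of the stroke, from 0 (shut) to 100 (fully open). In form: [{"delta_pos": [tx, ty, tz], "twist": [wx, wy, wz], "grip": grip}, ...]. A call has exactly 5 rows; each row is the pose to reach, as a shift and turn from the pose commanded when the call began, along the tool's axes at that moment; what a row does not reach only later rows make up. A row lasts 1/10 s, in which the tool goes at most 50 mm and 8.59 degrees, less where a joint would pass 70% of its speed; a pose out of reach is approached as far as the arm can. A call with a gripper value outside its range is refused whole. The fingers move at their own pace and stop on an object; FORCE is the grip in N (left out, the last holds). Time passes only in rows, so rows that repeat a pose let the fingers close, or fill a call up. It gives the time, the measured TCP pose, the force and the opening at its end, in the units of the state.
- state(): the state, without advancing time (a new reading comes with each control period).
- imaging.grab_frame(name): name is "side" or "top"; returns (picture, depth): 384x512x3 uint8, red, green, blue; 384x512 float32, mm along the optical axis (not along the pixel's ray), 0 where there is no reading.
- imaging.camera_info(name): a dict with "fx", "fy", "cx", "cy" (pixels), "R" (3x3) and "t" (3): a world point X has camera coordinates R X + t. Camera axes: x right, y down, z forward; pixel columns grow to the right and rows downward; lengths in mm; the calibration is good to about 2 mm. A picture is of the moment at which its call begins. camera_info takes no time and is no camera call.
- job.job_done(): hands the job in, once; it reports no verdict.
The state is a dict: "time_s": time; "qpos": joint angles; "qvel": joint speeds; "effort": joint torques, N m; "ee_pos": TCP position; "ee_rot": TCP orientation; "force": force on the tool from outside, world axes, zero at the start; "torque": the same for the moment, N m; "gripper_width": finger opening in mm.
Only numpy, scipy, OpenCV 4.12 (cv2) and the standard library are available. Lean on these libraries where they do the work, as an engineer would, in place of code of your own. Each camera call takes 0.05 s, during which the arm holds its last target.

## Working session

There is one attempt and no reset: what is moved stays moved. The work goes in short steps, Python scripts to look and compute and a shell command to move; the robot and the scene stay as the last step left them, time stands still between calls to the robot, and variables do not carry over. Pictures are saved under pics/ and viewed, and the job is handed in when it is done.

```bash
ls; mkdir -p pics; python3 - <<'E'
from workcell import state, imaging, job, env
import cv2,numpy as np
s=state();print({k:np.round(v,2).tolist() for k,v in s.items()}, env.grip_depth)
for n in("side","top"):
    p,d=imaging.grab_frame(n);cv2.imwrite(f"pics/{n}0.png",p[...,::-1]);np.save(f"{n}0.npy",d)
    print(n,imaging.camera_info(n))
E
```

```text
pics
{'time_s': 0.0, 'qpos': [75.57, 18.35, 89.7, -0.0, 72.04, -1.15], 'qvel': [0.04, -0.03, -0.01, -0.02, -0.01, -0.09], 'effort': [-0.0, -41.24, -23.2, 0.07, 0.05, -0.0], 'ee_pos': [131.97, 559.08, 180.16], 'ee_rot': [-90.1, -0.0, -13.28], 'force': [-0.61, 0.23, 0.27], 'torque': [-0.0, -0.03, -0.03], 'gripper_width': 91.4} 18.8
side {'fx': 463.2533125479733, 'fy': 463.2533125479733, 'cx': 249.2649519237929, 'cy': 190.9746482092689, 'R': array([[-0.97768308, -0.20989809,  0.00886438],
       [-0.16439854,  0.73811714, -0.65433646],
       [ 0.13080102, -0.64119098, -0.75615158]]), 't': array([ 537.54352718,  158.62346991, 1286.9966036 ])}
top {'fx': 409.96661979087327, 'fy': 409.96661979087327, 'cx': 264.7565325031438, 'cy': 189.86570940063908, 'R': array([[ 0.02878243, -0.99952562, -0.01095954],
       [-0.98612401, -0.02659977, -0.16386543],
       [ 0.16349617,  0.01552391, -0.98642182]]), 't': array([ -17.78706081,  531.41201901, 1337.28992446])}
```

View pics/side0.png

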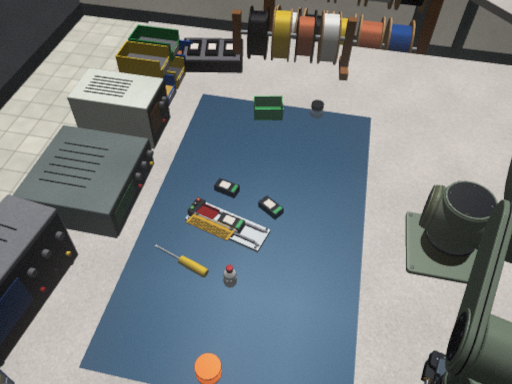

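View pics/top0.png

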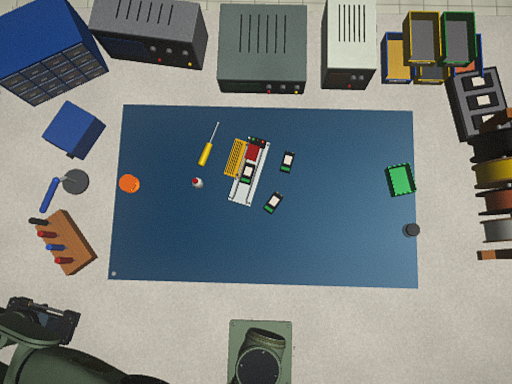

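The side view shows the nest around (228,223) px and the top view shows it around (248,172) px. The module is on the track, and the driver and flux bottle are to its left. I'll enlarge both views.

```bash
python3 - <<'E'
import cv2
a=cv2.imread("pics/side0.png")[175:265,165:285];cv2.imwrite("pics/side0z.png",cv2.resize(a,None,fx=6.5,fy=6.5,interpolation=cv2.INTER_CUBIC))
a=cv2.imread("pics/top0.png")[125:215,190:310];cv2.imwrite("pics/top0z.png",cv2.resize(a,None,fx=6.5,fy=6.5,interpolation=cv2.INTER_CUBIC))
E
```

```text
(no output)
```

View pics/side0z.png

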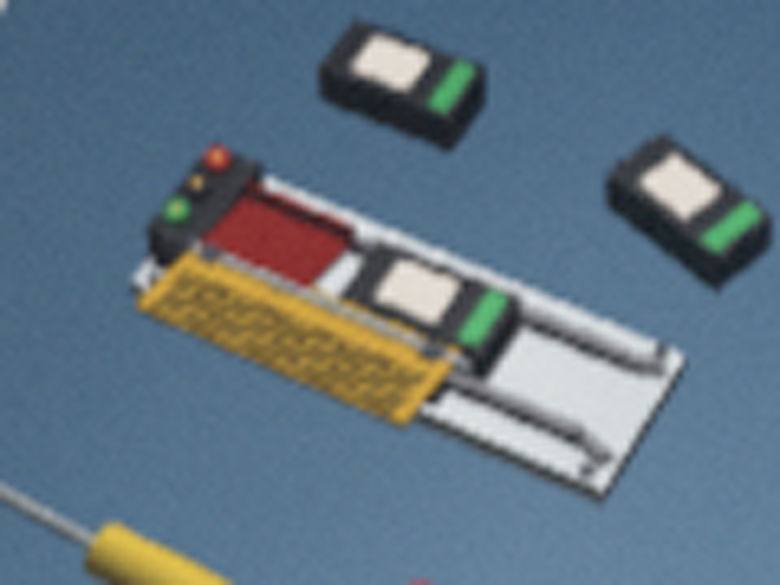

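View pics/top0z.png

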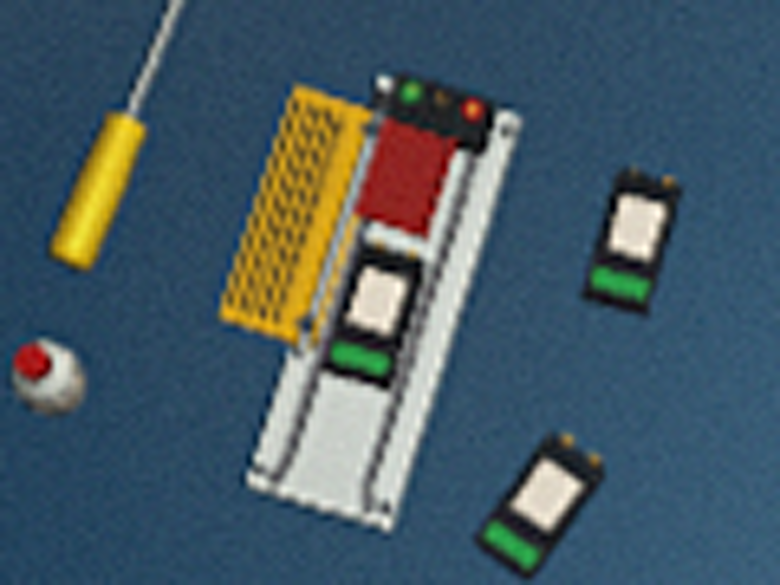

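```bash
cat > h.py <<'E'
import cv2,numpy as np
from workcell import imaging
def cam(n): return imaging.camera_info(n)
def ray(n,uv,z):
    c=cam(n);uv=np.atleast_2d(uv).astype(float)
    d=np.c_[(uv[:,0]-c['cx'])/c['fx'],(uv[:,1]-c['cy'])/c['fy'],np.ones(len(uv))]@c['R']
    o=-c['R'].T@c['t'];k=(z-o[2])/d[:,2];return o+k[:,None]*d
def proj(n,X):
    c=cam(n);p=np.atleast_2d(X)@c['R'].T+c['t'];return np.c_[p[:,0]/p[:,2]*c['fx']+c['cx'],p[:,1]/p[:,2]*c['fy']+c['cy']]
def tri(u1,u2):
    P=[ (lambda c:np.array([[c['fx'],0,c['cx']],[0,c['fy'],c['cy']],[0,0,1]])@np.c_[c['R'],c['t']])(cam(n)) for n in('side','top')]
    X=cv2.triangulatePoints(P[0],P[1],np.float64(u1).reshape(2,1),np.float64(u2).reshape(2,1));return (X[:3]/X[3]).ravel()
S=6
def up(img,box):
    x0,y0,x1,y1=box
    return cv2.resize(img[y0:y1,x0:x1],None,fx=S,fy=S,interpolation=cv2.INTER_CUBIC)
def masks(a):
    h=cv2.cvtColor(a,cv2.COLOR_BGR2HSV);H,Sa,V=[h[...,i].astype(int) for i in range(3)]
    return dict(red=((H<8)|(H>172))&(Sa>130)&(V>60),yel=(H>15)&(H<32)&(Sa>130)&(V>110),grn=(H>50)&(H<85)&(Sa>90)&(V>60),
      base=(Sa<60)&(V>150),)
def blobs(m,box,amin=60):
    n,l,st,c=cv2.connectedComponentsWithStats(m.astype(np.uint8))
    out=[]
    for i in range(1,n):
        if st[i,4]>amin*1:
            cs,_=cv2.findContours((l==i).astype(np.uint8),cv2.RETR_EXTERNAL,cv2.CHAIN_APPROX_NONE)
            f=lambda p:(np.asarray(p,float)+.5)/S-.5+np.array(box[:2])
            r=cv2.minAreaRect(cs[0]);out.append((st[i,4]/S**2,f(c[i]),f(cv2.boxPoints(r)),f(cs[0][:,0])))
    return sorted(out,key=lambda o:-o[0])
BOX=dict(side=(165,175,285,265),top=(190,125,310,215))
E
python3 - <<'E'
from h import *
np.set_printoptions(precision=1,suppress=True)
for n in BOX:
    a=up(cv2.imread(f"pics/{n}0.png"),BOX[n]);M=masks(a)
    for k in M:
        for b in blobs(M[k],BOX[n],400)[:4]: print(n,k,round(b[0],1),b[1],b[2].ravel())
E
```

```text
side red 158.7 [207.1 211.3] [195.7 211.7 199.9 201.9 218.8 210.  214.7 219.7]
side yel 484.1 [210.  226.3] [185.6 221.8 190.1 211.5 234.  230.8 229.4 241.1]
side yel 93.9 [187. 261.] [177.9 261.  181.  254.8 199.  263.8 195.9 270. ]
side grn 35.4 [277.  209.4] [271.8 211.1 279.6 204.9 282.1 208.  274.3 214.2]
side grn 32.9 [238.7 223.6] [234.6 226.5 239.8 218.6 242.9 220.6 237.7 228.5]
side grn 32.1 [234.  187.9] [229.7 190.5 234.9 183.  238.1 185.2 232.9 192.7]
side base 305.8 [254.1 235. ] [236.7 237.7 249.7 216.5 270.3 229.2 257.3 250.3]
side base 185.3 [238.5 216.9] [204.3 204.6 205.9 200.8 266.1 226.9 264.5 230.7]
side base 113.8 [242.9 241.3] [229.  237.8 230.9 233.3 255.7 244.2 253.7 248.6]
side base 76.1 [228.8 219.3] [222.1 220.6 225.2 213.4 235.4 217.8 232.3 225. ]
top red 179.2 [251.9 151.7] [243.9 157.7 248.6 142.2 260.2 145.8 255.4 161.2]
top red 21.9 [194.5 180.2] [190.9 180.1 194.3 176.7 198.1 180.4 194.7 183.8]
top yel 454.9 [235.1 157.6] [222.8 173.5 234.8 137.4 247.3 141.6 235.3 177.7]
top yel 156.3 [204.8 154. ] [196.9 163.5 206.4 141.3 212.8 144.1 203.3 166.2]
top yel 16.7 [240.8 167.5] [236.8 176.9 243.4 157.4 244.9 157.9 238.2 177.4]
top grn 35.9 [284.9 168.1] [279.6 168.9 280.7 164.9 290.2 167.4 289.1 171.4]
top grn 35.4 [268.2 208.3] [263.1 207.  265.5 203.8 273.4 209.5 271.1 212.8]
top grn 33.6 [244.9 179.6] [239.8 180.3 240.8 176.5 250.2 179.  249.1 182.8]
top base 497.4 [250.  183.1] [231.6 200.5 252.3 136.7 270.2 142.5 249.5 206.3]
top base 73.1 [233.4 187.2] [228.1 196.2 234.8 175.7 238.9 177.1 232.2 197.5]
top base 61.7 [273.6 200.6] [268.  202.2 273.3 194.9 279.1 199.1 273.9 206.4]
top base 61.0 [254.9 158.4] [245.4 161.2 252.2 144.5 263.  148.9 256.2 165.6]
```

```bash
python3 - <<'E'
from h import *
np.set_printoptions(precision=1,suppress=True)
def ang(p,q): d=q-p;return np.degrees(np.arctan2(d[1],d[0]))
# long edges
T={'base L':((231.6,200.5),(252.3,136.7),12),'base R':((249.5,206.3),(270.2,142.5),12),'yelout':((222.8,173.5),(234.8,137.4),52.7)}
for k,(a,b,z) in T.items():
    P=ray('top',[a,b],z);print(k,P.ravel(),ang(P[0],P[1]),np.linalg.norm(P[1]-P[0]))
for k,(a,b,z) in {'base R':((266.1,226.9),(205.9,200.8),12),'yelout':((229.4,241.1),(185.6,221.8),52.7),'base rear':((270.3,229.2),(257.3,250.3),12)}.items():
    P=ray('side',[a,b],z);print('side',k,P.ravel(),ang(P[0],P[1]),np.linalg.norm(P[1]-P[0]))
print('red tri',tri((207.1,211.3),(251.9,151.7)))
print('yel tri',tri((210,226.3),(235.1,157.6)))
print('grn tri',tri((238.7,223.6),(244.9,179.6)), 'rays at 36',ray('top',(244.9,179.6),36),ray('side',(238.7,223.6),36))
print('spares',ray('top',[(284.9,168.1),(268.2,208.3)],24),ray('side',[(234,187.9),(277,209.4)],24))
# precise contour lines of base mask
for n in BOX:
    a=up(cv2.imread(f"pics/{n}0.png"),BOX[n]);m=cv2.cvtColor(a,cv2.COLOR_BGR2HSV)
    M=masks(a)['yel']
    for b in blobs(M,BOX[n],2000)[:1]:
        P=ray(n,b[3],47.4); c=cv2.minAreaRect(P[:,:2].astype(np.float32));print(n,'yel rect',c)
    for b in blobs(masks(a)['red'],BOX[n],2000)[:1]:
        P=ray(n,b[3],37); c=cv2.minAreaRect(P[:,:2].astype(np.float32));print(n,'red rect',c)
    for b in blobs(masks(a)['grn'],BOX[n],400)[:4]:
        P=ray(n,b[3],36); c=cv2.minAreaRect(P[:,:2].astype(np.float32));print(n,'grn rect',c)
E
```

```text
base L [496.9 110.3  12.  725.6  46.9  12. ] -15.502404534319242 237.40062535592557
base R [478.5  48.1  12.  706.1 -16.7  12. ] -15.907113808106354 236.6926746483755
yelout [582.3 140.   52.7 709.4 104.6  52.7] -15.551030639774746 131.87270448013496
side base R [491.8  43.4  12.  684.3 -12.3  12. ] -16.139477914434238 200.39972493609838
side yelout [574.2 140.3  52.7 706.9 104.   52.7] -15.315191536994773 137.56941669948796
side base rear [478.7  48.7  12.  500.4 126.2  12. ] 74.31195663231246 80.51274253722966
red tri [663.5  45.1  38.6]
yel tri [639.  101.1  48.2]
grn tri [566.4  65.8  35.4] rays at 36 [[566.6  65.7  36. ]] [[566.   66.3  36. ]]
spares [[612.8 -69.9  24. ]
 [471.9 -16.2  24. ]] [[612.  -69.9  24. ]
 [471.4 -16.4  24. ]]
side yel rect ((640.319580078125, 100.33736419677734), (36.06715393066406, 134.13941955566406), 74.30926513671875)
side red rect ((662.606201171875, 42.01551818847656), (36.56399154663086, 55.841644287109375), 72.16374206542969)
side grn rect ((470.2812194824219, -6.522882461547852), (32.22787857055664, 12.87890338897705), 56.707679748535156)
side grn rect ((565.9892578125, 66.14559173583984), (30.53679656982422, 11.135583877563477), 74.58743286132812)
side grn rect ((609.6582641601562, -59.84556579589844), (32.59142303466797, 12.58768081665039), 75.2876968383789)
top yel rect ((640.2642211914062, 101.350830078125), (45.07229995727539, 133.16664123535156), 74.28285217285156)
top red rect ((664.7560424804688, 45.20384216308594), (41.83505630493164, 56.8182258605957), 73.80982208251953)
top grn rect ((610.005615234375, -69.49740600585938), (33.54731750488281, 14.529977798461914), 76.07005310058594)
top grn rect ((470.55560302734375, -16.43442726135254), (33.02983474731445, 13.51616382598877), 55.40514373779297)
top grn rect ((566.4159545898438, 65.47605895996094), (33.12085723876953, 13.654073715209961), 76.26699829101562)
```

```bash
cat >> h.py <<'E'
from scipy.spatial.transform import Rotation as Ro
from workcell import state
O=np.array([634.5,46.3]);YAW=-15.8
c_,s_=np.cos(np.radians(YAW)),np.sin(np.radians(YAW));EX=np.array([c_,s_]);EY=np.array([-s_,c_])
def n2w(x,y,z): return np.r_[O+x*EX+y*EY,z]
def w2n(p): d=np.asarray(p)[:2]-O;return np.r_[d@EX,d@EY,p[2]]
def go(target,yaw,st=None):
    s=state();R=Ro.from_euler('xyz',s['ee_rot'],degrees=True);T=Ro.from_euler('xyz',[-90,0,yaw],degrees=True)
    print('t',s['time_s'],'tcp nest',np.round(w2n(s['ee_pos']),1),'rot',np.round(s['ee_rot'],1),'F',np.round(s['force'],1),'w',s['gripper_width'])
    print('dpos cm',np.round(R.inv().apply(np.asarray(target)-s['ee_pos'])/10,2),'twist',np.round((R.inv()*T).as_rotvec(degrees=True),1))
E
python3 - <<'E'
from h import *
go(n2w(-90,33.9,180),YAW-30)
for n,p in dict(flux=(197,181)).items(): print(n,w2n(ray('top',p,20)[0]))
for p in [(204.8,154),(197,165),(203,166),(218,123),(200,164)]: print('driver',w2n(ray('top',p,12)[0]))
print('green',w2n([566.4,65.8,36]))
# module rear edge: dark profile along the track in both views at z=36 / y=0
for n in('top','side'):
    im=cv2.imread(f"pics/{n}0.png").astype(np.float32)
    for z in(36,):
        X=np.array([n2w(x,-12,z) for x in np.arange(-95,5,2)]);u=proj(n,X).astype(np.float32)
        v=cv2.remap(im,u[None,:,0],u[None,:,1],cv2.INTER_LINEAR)[0].mean(1);print(n,z,list(zip(range(-95,5,2),v.astype(int))))
E
```

```text
t 0.1 tcp nest [-623.2  356.7  180.2] rot [-90.1   0.  -13.3] F [ 0.4 -0.2 -0.6] w 91.04244939424876
dpos cm [ 51.85   0.07 -34.59] twist [ 0.1 32.5  0. ]
flux [-121.88613626  158.21316688   20.        ]
driver [-21.68293812 165.25018559  12.        ]
driver [-67.16027526 178.53511382  12.        ]
driver [-64.30257456 157.36053197  12.        ]
driver [ 99.37575726 156.97619299  12.        ]
driver [-60.65959819 169.68456109  12.        ]
green [-70.83651018   0.22096605  36.        ]
top 36 [(-95, np.int64(203)), (-93, np.int64(205)), (-91, np.int64(206)), (-89, np.int64(207)), (-87, np.int64(206)), (-85, np.int64(179)), (-83, np.int64(129)), (-81, np.int64(59)), (-79, np.int64(14)), (-77, np.int64(44)), (-75, np.int64(72)), (-73, np.int64(87)), (-71, np.int64(89)), (-69, np.int64(84)), (-67, np.int64(72)), (-65, np.int64(54)), (-63, np.int64(42)), (-61, np.int64(37)), (-59, np.int64(31)), (-57, np.int64(33)), (-55, np.int64(61)), (-53, np.int64(83)), (-51, np.int64(98)), (-49, np.int64(105)), (-47, np.int64(101)), (-45, np.int64(107)), (-43, np.int64(119)), (-41, np.int64(111)), (
[... 847 characters left out ...]
, np.int64(68)), (-59, np.int64(69)), (-57, np.int64(67)), (-55, np.int64(80)), (-53, np.int64(124)), (-51, np.int64(149)), (-49, np.int64(162)), (-47, np.int64(164)), (-45, np.int64(161)), (-43, np.int64(143)), (-41, np.int64(140)), (-39, np.int64(142)), (-37, np.int64(155)), (-35, np.int64(155)), (-33, np.int64(154)), (-31, np.int64(157)), (-29, np.int64(154)), (-27, np.int64(134)), (-25, np.int64(111)), (-23, np.int64(88)), (-21, np.int64(82)), (-19, np.int64(77)), (-17, np.int64(71)), (-15, np.int64(72)), (-13, np.int64(83)), (-11, np.int64(106)), (-9, np.int64(122)), (-7, np.int64(132)), (-5, np.int64(138)), (-3, np.int64(136)), (-1, np.int64(110)), (1, np.int64(83)), (3, np.int64(54))]
```

```bash
python3 -m pendant '[{"delta_pos":[4,0,-2.6],"twist":[0,0,0],"grip":66},{"delta_pos":[8,0,-5.3],"twist":[0,0,0],"grip":66},{"delta_pos":[12,0,-8],"twist":[0,0,0],"grip":66},{"delta_pos":[16,0,-10.6],"twist":[0,0,0],"grip":66},{"delta_pos":[20,0,-13.3],"twist":[0,0,0],"grip":66}]' 
python3 - <<'E'
from h import *
go(n2w(-93,33.9,180),YAW-30)
E
```

```text
time_s: 0.6
ee_pos: [297.0, 382.6, 180.7]
ee_rot: [-90.0, 0.0, -13.2]
force: [0.5, 0.7, 0.0]
gripper_width: 60.6
t 0.6 tcp nest [-416.3  231.7  180.7] rot [-90.    0.  -13.2] F [0.5 0.7 0. ] w 60.560573537985505
dpos cm [ 31.42   0.07 -21.2 ] twist [ 0.  32.6  0. ]
```

```bash
python3 -m pendant '[{"delta_pos":[4,0,-2.7],"twist":[0,3,0],"grip":66},{"delta_pos":[8,0,-5.4],"twist":[0,9,0],"grip":66},{"delta_pos":[12,0,-8.1],"twist":[0,16,0],"grip":66},{"delta_pos":[16,0,-10.8],"twist":[0,24,0],"grip":66},{"delta_pos":[20,0,-13.5],"twist":[0,32.5,0],"grip":66}]' 
python3 - <<'E'
from h import *
go(n2w(-93,33.9,140),YAW-30)
E
```

```text
time_s: 1.1
ee_pos: [460.6, 205.2, 180.8]
ee_rot: [-90.0, 0.0, -46.1]
force: [0.4, 1.0, -0.1]
gripper_width: 60.3
t 1.1 tcp nest [-210.5  105.5  180.8] rot [-90.    0.  -46.1] F [ 0.4  1.  -0.1] w 60.293058987267656
dpos cm [13.76  4.07 -0.25] twist [ 0.  -0.3 -0. ]
```

```bash
python3 -m pendant '[{"delta_pos":[3.4,1,-0.1],"twist":[0,0,0],"grip":66},{"delta_pos":[7,3,-0.1],"twist":[0,0,0],"grip":66},{"delta_pos":[10.5,6,-0.2],"twist":[0,0,0],"grip":66},{"delta_pos":[13.7,8.5,-0.2],"twist":[0,0,0],"grip":66},{"delta_pos":[13.7,8.5,-0.2],"twist":[0,0,0],"grip":66}]' 
python3 - <<'E'
from h import *
go(n2w(-93,33.9,25),YAW-30)
for n in BOX:
    p,d=imaging.grab_frame(n);p=p[...,::-1];x0,y0,x1,y1=BOX[n]
    x0-=0;cv2.imwrite(f"pics/{n}1.png",p);cv2.imwrite(f"pics/{n}1z.png",cv2.resize(p[y0-10:y1,x0:x1],None,fx=5.8,fy=5.8,interpolation=cv2.INTER_CUBIC))
E
```

```text
time_s: 1.6
ee_pos: [553.5, 104.2, 91.8]
ee_rot: [-90.3, 0.2, -46.0]
force: [-0.6, 0.3, -0.7]
gripper_width: 60.2
t 1.6 tcp nest [-93.7  33.7  91.8] rot [-90.3   0.2 -46. ] F [-0.6  0.3 -0.7] w 60.21330848200303
dpos cm [0.07 6.68 0.09] twist [ 0.3 -0.2 -0.2]
```

View pics/side1z.png

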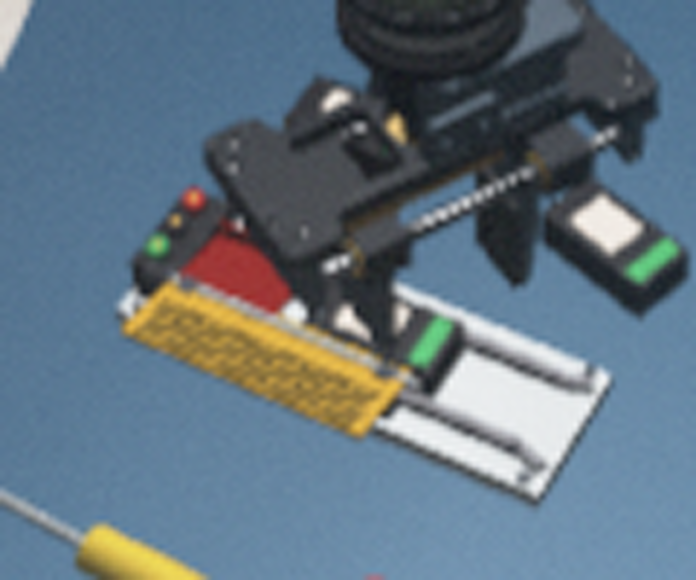

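View pics/top1z.png

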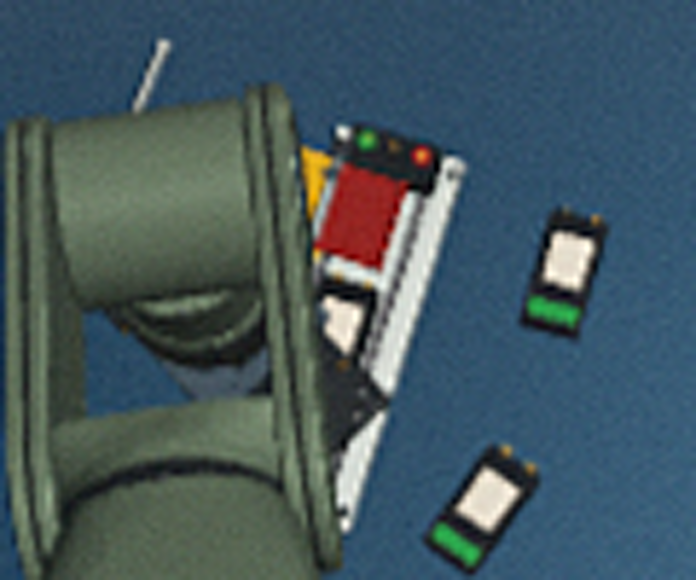

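```bash
python3 - <<'E'
from h import *
np.set_printoptions(precision=1,suppress=True)
print([w2n(p) for p in ray('side',[(233.1,225.3),(254.3,213.3)],91.8)])
w=60.2;s,c=.5,.866;t=np.array([-93.7,33.7])
a=np.array([c,-s]);b=np.array([s,c])
im=cv2.imread("pics/side1.png")[175:245,195:285];k=8;im=cv2.resize(im,None,fx=k,fy=k,interpolation=cv2.INTER_CUBIC);im=np.clip(im.astype(int)*2,0,255).astype(np.uint8)
for sg in(1,-1):
  for off,col in((0,(0,0,255)),(13.6,(0,255,0))):
    for e in(-16,16):
        q=t+b*sg*(w/2+off)+a*e
        for z in (91.8,110.):
            u=proj('side',n2w(q[0],q[1],z))[0]; print(sg,off,e,z,q,u)
            cv2.circle(im,tuple(int(v) for v in ((u-[195,175]+.5)*k-.5)),3,col if z<100 else (255,255,0),-1)
cv2.imwrite("pics/side1o.png",im)
E
```

```text
[array([-81.6,  48.9,  91.8]), array([-112.2,  -13.1,   91.8])]
1 0 -16 91.8 [-92.5  67.8] [233.2 232.1]
1 0 -16 110.0 [-92.5  67.8] [233.1 227.9]
1 0 16 91.8 [-64.8  51.8] [227.  223.6]
1 0 16 110.0 [-64.8  51.8] [226.8 219.5]
1 13.6 -16 91.8 [-85.7  79.5] [228.7 234.3]
1 13.6 -16 110.0 [-85.7  79.5] [228.5 230.2]
1 13.6 16 91.8 [-58.   63.5] [222.5 225.8]
1 13.6 16 110.0 [-58.   63.5] [222.3 221.6]
-1 0 -16 91.8 [-122.6   15.6] [252.8 222.3]
-1 0 -16 110.0 [-122.6   15.6] [252.9 218.1]
-1 0 16 91.8 [-94.9  -0.4] [246.4 214.2]
-1 0 16 110.0 [-94.9  -0.4] [246.4 210. ]
-1 13.6 -16 91.8 [-129.4    3.9] [257.1 220.2]
-1 13.6 -16 110.0 [-129.4    3.9] [257.3 215.9]
-1 13.6 16 91.8 [-101.7  -12.1] [250.7 212.1]
-1 13.6 16 110.0 [-101.7  -12.1] [250.8 207.9]
```

View pics/side1o.png

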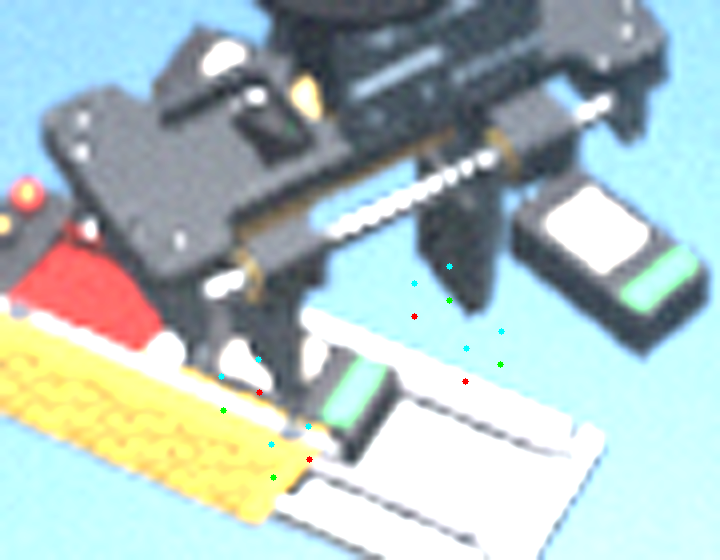

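```bash
python3 - <<'E'
from h import *
np.set_printoptions(precision=1,suppress=True,linewidth=160)
s=state();print(s['time_s'],s['ee_pos'],s['ee_rot'])
p,d=imaging.grab_frame('side')
c=cam('side')
for v in range(200,219):
    row=[]
    for u in range(246,262,2):
        D=d[v,u]; X=c['R'].T@(np.array([(u-c['cx'])/c['fx']*D,(v-c['cy'])/c['fy']*D,D])-c['t']);q=w2n(X);row.append(f"{q[0]:.0f},{q[1]:.0f},{q[2]:.0f}")
    print(v,' '.join(r.rjust(12) for r in row))
E
```

```text
1.7 [553.4 107.   95.1] [-90.1   0.1 -45.9]
200  -122,54,224  -125,50,221   -110,8,169  -118,13,178  -123,14,182  -128,12,184   -69,-124,6  -80,-114,22
201  -122,54,220   -103,6,159  -111,10,167  -118,14,176  -125,16,182  -128,10,178   -69,-123,2  -83,-107,27
202   -39,-102,2   -102,4,152  -111,11,164  -119,15,173  -126,18,181  -128,10,174   -72,-118,4  -84,-106,24
203  -40,-101,-1   -103,6,150  -111,10,159  -119,15,169  -126,18,177  -128,12,172  -78,-106,16  -85,-103,23
204    -43,-95,3   -102,5,146   -110,9,154  -117,12,161  -124,15,168  -129,13,170  -78,-104,13  -84,-106,16
205    -45,-93,2   -102,5,141   -110,9,150  -118,13,158  -124,15,164  -129,12,164   -77,-108,4  -85,-104,13
206   -45,-92,-2   -102,5,137  -111,12,149  -118,14,156  -125,15,161  -129,13,161   -78,-105,4   -85,-105,7
207    -48,-86,2   -103,6,134   -110,9,142  -118,13,151  -125,16,158  -129,12,155   -80,-101,4   -86,-103,5
208    -50,-82,2    -55,-86,0  -111,11,140  -119,15,150  -125,15,152  -130,13,154    -83,-96,6  -86,-104,-1
209    -52,-79,2    -57,-82,2   -110,8,133  -119,14,144  -124,14,147  -128,10,145   
[... 295 characters left out ...]
  -123,11,131  -130,12,136    -88,-86,2    -95,-86,5
213    -59,-65,3    -65,-67,4    -71,-69,6    -76,-72,5  -125,16,133   -84,-81,-0    -91,-81,5    -97,-82,6
214    -61,-62,2   -65,-67,-1    -72,-67,4    -77,-70,4    -82,-73,3    -86,-77,1    -92,-78,4    -97,-81,4
215    -65,-55,7    -67,-63,0    -73,-64,4    -78,-67,3    -85,-66,8    -89,-72,4    -93,-76,2   -97,-82,-2
216    -64,-56,2    -70,-58,3    -74,-62,1    -80,-64,2    -86,-65,5    -90,-71,1    -95,-73,1   -100,-75,2
217    -66,-53,1    -72,-54,4    -77,-58,3    -81,-62,1    -88,-61,6    -91,-67,1    -97,-69,2  -101,-74,-1
218    -68,-48,4    -75,-49,7    -78,-55,1    -84,-56,5    -88,-61,2    -93,-64,1    -98,-67,1   -104,-67,5
```

```bash
python3 - <<'E'
from h import *
np.set_printoptions(precision=1,suppress=True,linewidth=160)
a=cv2.imread("pics/side0.png");b=cv2.imread("pics/side1.png")
d0=np.load('side0.npy')
print('t0 tcp',proj('side',[[132,559,180],[132,559,200],[132,559,260]]))
A=cv2.resize(a[310:384,380:480],None,fx=7,fy=7,interpolation=cv2.INTER_NEAREST)
for z,col in((180,(0,0,255)),(220,(0,255,255)),(260,(0,255,0))):
    for sg in(-1,1):
        for e in(-16,16):
            y=np.radians(-13.3);X=[132+np.cos(y)*e-np.sin(y)*sg*45.5,559+np.sin(y)*e+np.cos(y)*sg*45.5,z]
            u=proj('side',X)[0];cv2.circle(A,tuple(int(v) for v in((u-[380,310]+.5)*7)),3,col,-1)
cv2.imwrite("pics/start_grip.png",np.clip(A.astype(int)*1.7,0,255).astype(np.uint8))
p,d=imaging.grab_frame('side');p=p[...,::-1].copy()
B=cv2.resize(p[165:240,200:290],None,fx=8,fy=8,interpolation=cv2.INTER_NEAREST)
cv2.imwrite("pics/side2z.png",np.clip(B.astype(int)*1.5,0,255).astype(np.uint8))
E
```

```text
t0 tcp [[416.8 438. ]
 [420.  435.1]
 [430.7 425.6]]
```

View pics/start_grip.png

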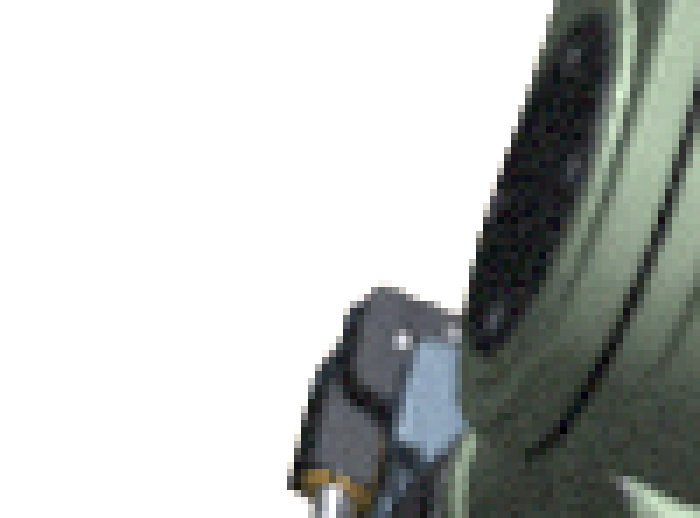

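View pics/side2z.png

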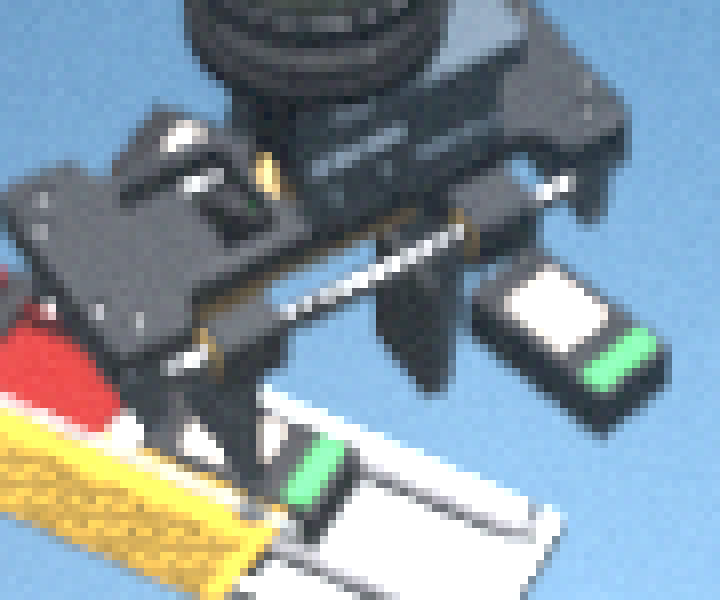

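The fingertips appear in the picture about 35 mm higher than the reported TCP: the F2 lower edge is at (247,207) to (254,214) px, where I expected (246,214) to (253,222). I'll descend in small steps and use contact and pictures to find out which is right.

```bash
python3 -m pendant '[{"delta_pos":[0,1,0],"twist":[0,0,0],"grip":66},{"delta_pos":[0,2,0],"twist":[0,0,0],"grip":66},{"delta_pos":[0,3,0],"twist":[0,0,0],"grip":66},{"delta_pos":[0,3.7,0],"twist":[0,0,0],"grip":66},{"delta_pos":[0,3.7,0],"twist":[0,0,0],"grip":66}]' 
python3 - <<'E'
from h import *
go(n2w(-93,33.9,45),YAW-30)
p,d=imaging.grab_frame('side');p=p[...,::-1].copy();np.save('side3.npy',d);cv2.imwrite("pics/side3.png",p)
B=cv2.resize(p[165:240,200:290],None,fx=8,fy=8,interpolation=cv2.INTER_CUBIC)
for z,col in((55,(0,0,255)),(90,(0,255,255))):
  for q in [(-64.8,51.8),(-92.5,67.8),(-94.9,-.4),(-122.6,15.6)]:
    u=proj('side',n2w(*q,z))[0];cv2.circle(B,tuple(int(v) for v in((u-[200,165]+.5)*8)),3,col,-1)
cv2.imwrite("pics/side3z.png",np.clip(B.astype(int)*1.5,0,255).astype(np.uint8))
p,d=imaging.grab_frame('top');p=p[...,::-1].copy();cv2.imwrite("pics/top3z.png",cv2.resize(p[115:215,190:310],None,fx=5.8,fy=5.8,interpolation=cv2.INTER_CUBIC))
E
```

```text
time_s: 2.3
ee_pos: [552.8, 107.3, 57.5]
ee_rot: [-90.1, 0.1, -45.8]
force: [-0.6, -0.1, 0.4]
gripper_width: 60.5
t 2.3 tcp nest [-95.2  36.5  57.5] rot [-90.1   0.1 -45.8] F [-0.6 -0.1  0.4] w 60.45502021384533
dpos cm [ 0.32  1.25 -0.11] twist [ 0.1  0.  -0.1]
```

View pics/side3z.png

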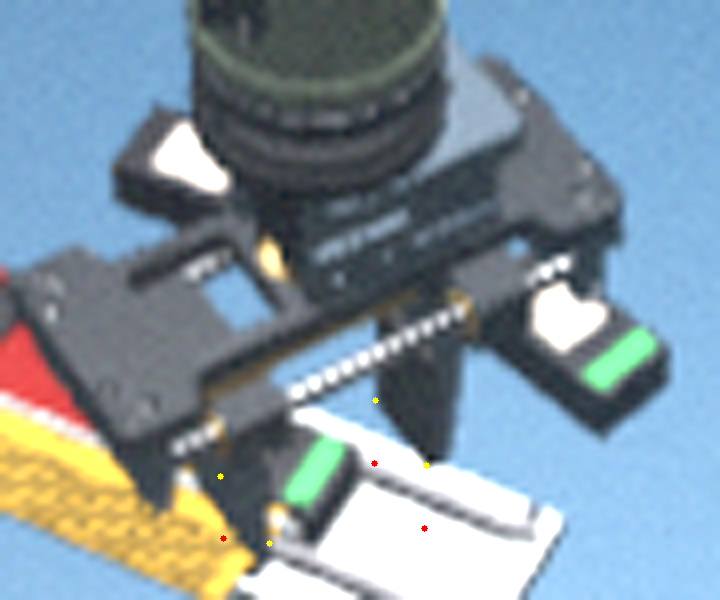

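The picture shows the tips at about z = 91 while the TCP reads 57.5. The visible corners at zoom (380,400) and (430,462) lie on my z = 90 marks. I'll go lower while watching the force.

```bash
python3 -m pendant '[{"delta_pos":[0.1,0.4,0],"twist":[0,0,0],"grip":66},{"delta_pos":[0.3,0.8,-0.1],"twist":[0,0,0],"grip":66},{"delta_pos":[0.3,1.2,-0.1],"twist":[0,0,0],"grip":66},{"delta_pos":[0.3,1.6,-0.1],"twist":[0,0,0],"grip":66},{"delta_pos":[0.3,1.6,-0.1],"twist":[0,0,0],"grip":66}]' 
python3 - <<'E'
from h import *
go(n2w(-93,33.9,45),YAW-30)
E
```

```text
time_s: 2.9
ee_pos: [554.8, 104.4, 42.2]
ee_rot: [-90.1, 0.1, -45.8]
force: [-0.1, -0.4, 0.2]
gripper_width: 59.9
t 2.9 tcp nest [-92.5  34.1  42.2] rot [-90.1   0.1 -45.8] F [-0.1 -0.4  0.2] w 59.9237399467013
dpos cm [-0.03 -0.28 -0.04] twist [ 0.1  0.  -0.1]
```

```bash
python3 -m pendant '[{"delta_pos":[0,0.4,0],"twist":[0,0,0],"grip":66},{"delta_pos":[0,0.8,0],"twist":[0,0,0],"grip":66},{"delta_pos":[0,1.2,0],"twist":[0,0,0],"grip":66},{"delta_pos":[0,1.2,0],"twist":[0,0,0],"grip":66},{"delta_pos":[0,1.2,0],"twist":[0,0,0],"grip":66}]' 
python3 - <<'E'
from h import *
go(n2w(-93,33.9,25),YAW-30)
p,d=imaging.grab_frame('side');p=p[...,::-1].copy();np.save('side4.npy',d);cv2.imwrite("pics/side4.png",p)
B=cv2.resize(p[175:250,190:280],None,fx=8,fy=8,interpolation=cv2.INTER_CUBIC)
cv2.imwrite("pics/side4z.png",np.clip(B.astype(int)*1.5,0,255).astype(np.uint8))
E
```

```text
time_s: 3.4
ee_pos: [555.3, 104.5, 30.8]
ee_rot: [-90.0, 0.0, -45.8]
force: [-0.0, -0.8, 0.7]
gripper_width: 60.0
t 3.4 tcp nest [-92.1  34.4  30.8] rot [-90.    0.  -45.8] F [-0.  -0.8  0.7] w 60.04587982359348
dpos cm [-0.05  0.58 -0.09] twist [ 0.  0. -0.]
```

View pics/side4z.png

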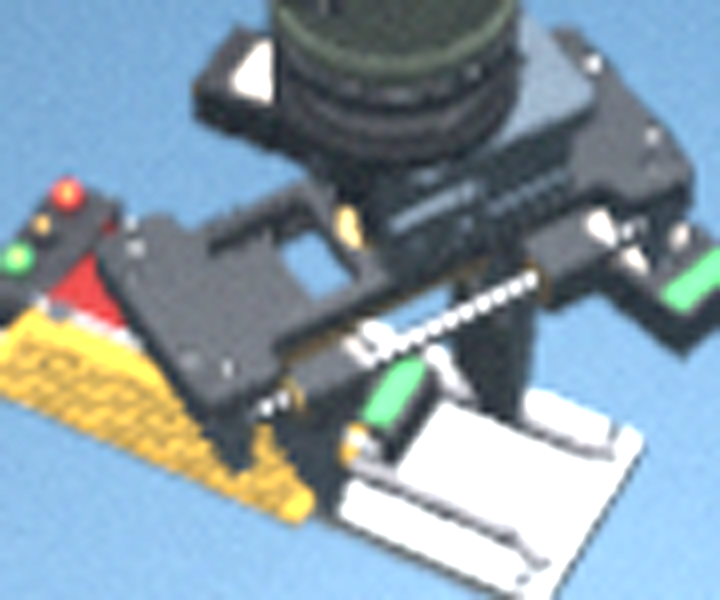

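```bash
python3 - <<'E'
from h import *
np.set_printoptions(precision=1,suppress=True,linewidth=160)
for z in(30,45,60,75):
  t=np.array([-92.1,34.4]);w=60;a=np.array([.866,-.5]);b=np.array([.5,.866])
  print(z,'F2 inner rear,front',*[proj('side',n2w(*(t-b*w/2+a*e),z))[0] for e in(-16,16)],'F1 outer rear/inner rear',*[proj('side',n2w(*(t+b*(w/2+o)-a*16),z))[0] for o in(0,13.6)])
# depth: body/finger heights along visible
d=np.load('side4.npy');c=cam('side')
for (u,v) in [(253,224),(253,222),(252,218),(230,237),(229,234),(228,231),(226,229),(215,222),(218,215)]:
    D=d[v,u];X=c['R'].T@(np.array([(u-c['cx'])/c['fx']*D,(v-c['cy'])/c['fy']*D,D])-c['t']);print((u,v),w2n(X))
E
```

```text
30 F2 inner rear,front [251.8 235.9] [245.7 227.8] F1 outer rear/inner rear [233.  245.4] [228.7 247.7]
45 F2 inner rear,front [251.9 232.7] [245.7 224.6] F1 outer rear/inner rear [232.9 242.3] [228.5 244.5]
60 F2 inner rear,front [251.9 229.4] [245.7 221.3] F1 outer rear/inner rear [232.8 239. ] [228.4 241.3]
75 F2 inner rear,front [252.  226.1] [245.7 218. ] F1 outer rear/inner rear [232.7 235.8] [228.2 238. ]
(253, 224) [-122.3   13.5   81.7]
(253, 222) [-122.6   14.3   91.6]
(252, 218) [-119.8   15.1  108.2]
(230, 237) [-86.6  75.2  74.9]
(229, 234) [-84.2  75.6  87.4]
(228, 231) [-80.6  74.1  96.4]
(226, 229) [-70.1  66.5  89.2]
(215, 222) [-74.8 121.8 187. ]
(218, 215) [-70.3 100.1 186.9]
```

The tips are at about z = 68 (F2 corner at (254,226) px) with the TCP reading 31, so the real tips sit about 37 mm above the reading. I'll use that offset, open to 76 % so the fingertip presses farther out on the plate, and keep feeling downward.

```bash
python3 -m pendant '[{"delta_pos":[0,0,0.25],"twist":[0,0,0],"grip":70},{"delta_pos":[0,0,0.5],"twist":[0,0,0],"grip":76},{"delta_pos":[0,0.4,0.5],"twist":[0,0,0],"grip":76},{"delta_pos":[0,0.8,0.5],"twist":[0,0,0],"grip":76},{"delta_pos":[0,1.2,0.5],"twist":[0,0,0],"grip":76}]' 
python3 - <<'E'
from h import *
go(n2w(-90.5,38.2,-10),YAW-30)
E
python3 -m pendant '[{"delta_pos":[0,0.2,0],"twist":[0,0,0],"grip":76},{"delta_pos":[0,0.4,0],"twist":[0,0,0],"grip":76},{"delta_pos":[0,0.6,0],"twist":[0,0,0],"grip":76},{"delta_pos":[0,0.8,0],"twist":[0,0,0],"grip":76},{"delta_pos":[0,0.8,0],"twist":[0,0,0],"grip":76}]' 
python3 - <<'E'
from h import *
go(n2w(-90.5,38.2,-10),YAW-30)
p,d=imaging.grab_frame('side');p=p[...,::-1].copy();np.save('side5.npy',d);cv2.imwrite("pics/side5.png",p)
B=cv2.resize(p[175:250,190:280],None,fx=8,fy=8,interpolation=cv2.INTER_CUBIC)
cv2.imwrite("pics/side5z.png",np.clip(B.astype(int)*1.5,0,255).astype(np.uint8))
E
```

```text
time_s: 3.95
ee_pos: [559.0, 108.3, 18.7]
ee_rot: [-90.0, 0.0, -45.8]
force: [-0.4, 2.0, 1.8]
gripper_width: 69.3
t 3.95 tcp nest [-89.5  39.1  18.7] rot [-90.    0.  -45.8] F [-0.4  2.   1.8] w 69.26604334058577
dpos cm [-0.04  2.87 -0.13] twist [-0.  0. -0.]
time_s: 4.45
ee_pos: [559.1, 108.0, 10.9]
ee_rot: [-90.0, -0.0, -45.8]
force: [0.7, 1.1, 2.1]
gripper_width: 69.1
t 4.45 tcp nest [-89.4  38.9  10.9] rot [-90.   -0.  -45.8] F [0.7 1.1 2.1] w 69.05678833997558
dpos cm [-0.07  2.09 -0.12] twist [-0.  0.  0.]
```

View pics/side5z.png

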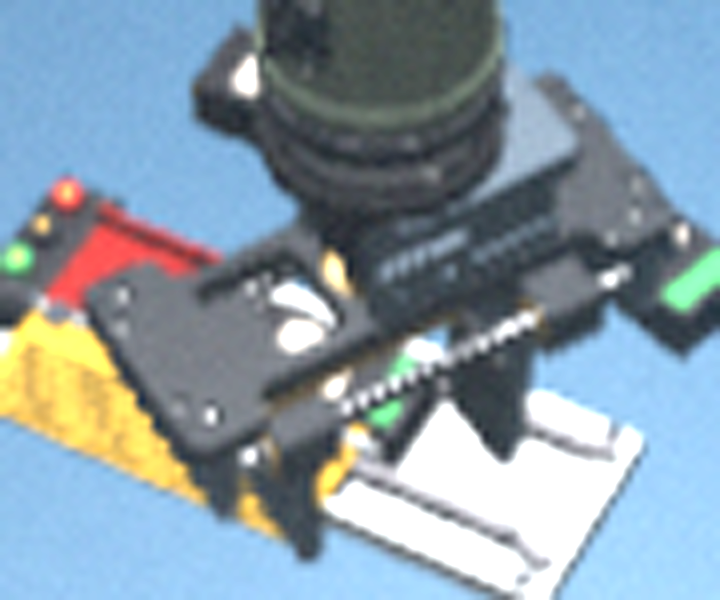

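The flap is opening: the red leaf is rising and the yellow plate is flattening, with about 2 N upward. I'll read the flap angle from the plate's outer front corner.

```bash
cat >> h.py <<'E'
def flapview(img,name,cam_='side',box=(170,170,270,250)):
    x0,y0,x1,y1=box;k=7.5
    B=np.clip(cv2.resize(img[y0:y1,x0:x1],None,fx=k,fy=k,interpolation=cv2.INTER_CUBIC).astype(int)*1.5,0,255).astype(np.uint8)
    for f,col in((0,(255,255,255)),(.3,(255,0,255)),(.6,(0,0,255)),(.9,(255,255,0))):
        t=f-.235
        for x,L in((55,46),(0,-44),(55,-44),(-75,46)):
            u=proj(cam_,n2w(x,30+L*np.cos(t),42-L*np.sin(t)))[0]
            cv2.circle(B,tuple(int(v) for v in((u-[x0,y0]+.5)*k)),3,col,-1)
    cv2.imwrite(f"pics/{name}.png",B)
E
python3 - <<'E'
from h import *
flapview(cv2.imread("pics/side5.png"),"flap5")
E
```

```text
(no output)
```

View pics/flap5.png

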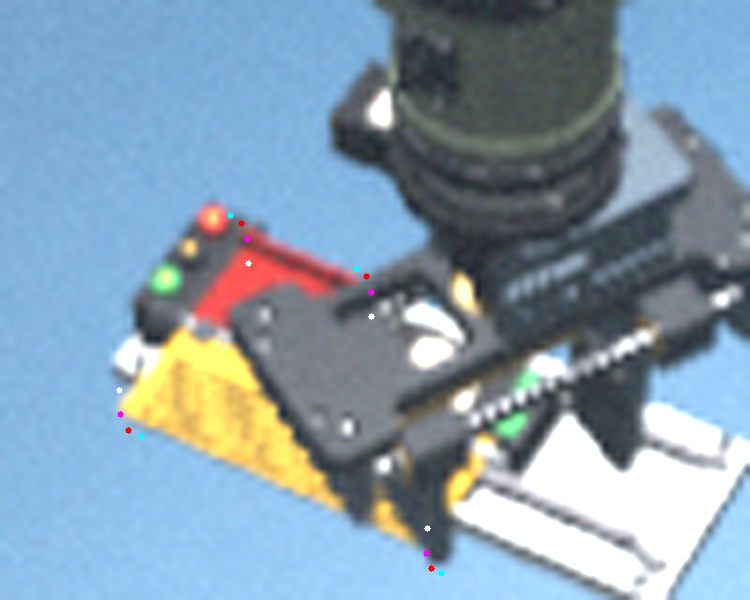

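```bash
python3 -m pendant '[{"delta_pos":[0,0.3,0],"twist":[0,0,0],"grip":76},{"delta_pos":[0,0.6,0],"twist":[0,0,0],"grip":76},{"delta_pos":[0,0.9,0],"twist":[0,0,0],"grip":76},{"delta_pos":[0,1.2,0],"twist":[0,0,0],"grip":76},{"delta_pos":[0,1.2,0],"twist":[0,0,0],"grip":76}]' 
python3 - <<'E'
from h import *
go(n2w(-90.5,38.2,-4),YAW-30)
p,d=imaging.grab_frame('side');p=p[...,::-1].copy();np.save('side6.npy',d);cv2.imwrite("pics/side6.png",p)
flapview(p,"flap6")
c=cam('side')
def P(u,v):
    D=d[v,u];return w2n(c['R'].T@(np.array([(u-c['cx'])/c['fx']*D,(v-c['cy'])/c['fy']*D,D])-c['t'])).round()
for v in range(205,250,2): print(v,[tuple(P(u,v).astype(int)) for u in (212,226,228,244,250,253)])
E
```

```text
time_s: 5.0
ee_pos: [558.9, 107.7, -1.5]
ee_rot: [-90.0, -0.0, -45.8]
force: [0.7, -1.1, 4.0]
gripper_width: 69.4
t 5.0 tcp nest [-89.5  38.5  -1.5] rot [-90.   -0.  -45.8] F [ 0.7 -1.1  4. ] w 69.39668118424484
dpos cm [-0.08  0.26 -0.08] twist [0. 0. 0.]
205 [(np.int64(18), np.int64(-6), np.int64(59)), (np.int64(9), np.int64(-66), np.int64(-1)), (np.int64(-63), np.int64(40), np.int64(156)), (np.int64(-120), np.int64(60), np.int64(211)), (np.int64(-120), np.int64(28), np.int64(176)), (np.int64(-124), np.int64(20), np.int64(169))]
207 [(np.int64(14), np.int64(0), np.int64(59)), (np.int64(-63), np.int64(50), np.int64(158)), (np.int64(-65), np.int64(44), np.int64(153)), (np.int64(-121), np.int64(61), np.int64(205)), (np.int64(-120), np.int64(29), np.int64(169)), (np.int64(-126), np.int64(23), np.int64(166))]
209 [(np.int64(13), np.int64(3), np.int64(54)), (np.int64(-62), np.int64(48), np.int64(148)), (np.int64(-69), np.int64(50), np.int64(154)), (np.int64(-113), np.int64(47), np.int64(178)), (np.int64(-121), np.int64(29), np.int64(162)), (np.int64(-126), np.int64(22), np.int64(158))]
2
[... 4885 characters left out ...]
), np.int64(43)), (np.int64(-109), np.int64(38), np.int64(6)), (np.int64(-126), np.int64(37), np.int64(16)), (np.int64(-132), np.int64(30), np.int64(11))]
247 [(np.int64(-33), np.int64(84), np.int64(3)), (np.int64(-66), np.int64(65), np.int64(0)), (np.int64(-71), np.int64(63), np.int64(1)), (np.int64(-111), np.int64(43), np.int64(4)), (np.int64(-128), np.int64(40), np.int64(11)), (np.int64(-136), np.int64(38), np.int64(15))]
249 [(np.int64(-37), np.int64(91), np.int64(4)), (np.int64(-72), np.int64(75), np.int64(8)), (np.int64(-75), np.int64(69), np.int64(2)), (np.int64(-114), np.int64(48), np.int64(2)), (np.int64(-128), np.int64(39), np.int64(0)), (np.int64(-137), np.int64(39), np.int64(7))]
```

View pics/flap6.png

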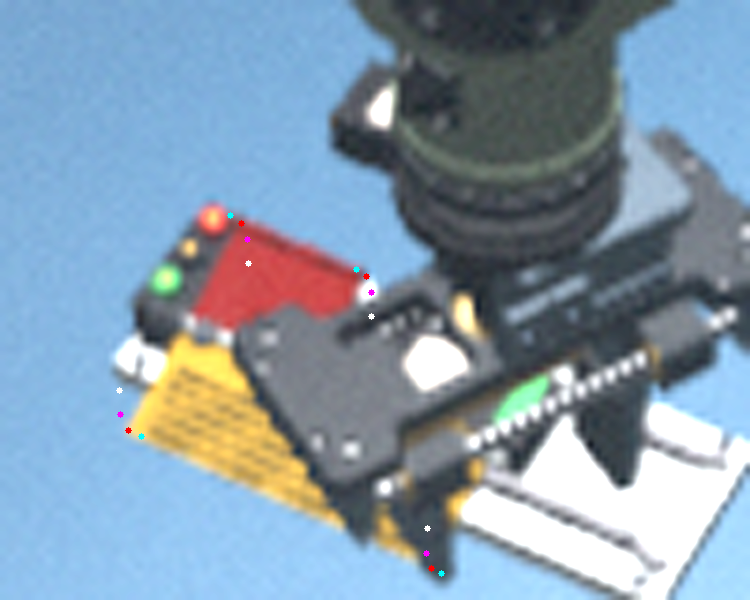

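The flap is at about 0.65 rad: the plate corner at zoom (130,433) lies between the 0.6 and 0.9 marks, with 4 N upward. The body is well clear of the leaf. I'll lower another 6 mm so the second fingertip overlaps the module's rear face properly.

```bash
python3 -m pendant '[{"delta_pos":[0,0.3,0],"twist":[0,0,0],"grip":76},{"delta_pos":[0,0.6,0],"twist":[0,0,0],"grip":76},{"delta_pos":[0,0.6,0],"twist":[0,0,0],"grip":76},{"delta_pos":[0,0.6,0],"twist":[0,0,0],"grip":76},{"delta_pos":[0,0.6,0],"twist":[0,0,0],"grip":76}]' 
python3 - <<'E'
from h import *
np.set_printoptions(precision=1,suppress=True)
go(n2w(-80.5,38.2,-8),YAW-30)
p,d=imaging.grab_frame('side');p=p[...,::-1].copy();cv2.imwrite("pics/side7.png",p)
flapview(p,"flap7",box=(175,185,265,250))
g=blobs(masks(up(p,BOX['side']))['grn'],BOX['side'],150)
for b in g[:4]: print('grn',b[0],w2n(ray('side',b[1],36)[0]))
E
```

```text
time_s: 5.55
ee_pos: [559.1, 108.2, -7.0]
ee_rot: [-90.0, -0.0, -45.8]
force: [0.3, -0.6, 3.4]
gripper_width: 69.3
t 5.55 tcp nest [-89.4  39.   -7. ] rot [-90.   -0.  -45.8] F [ 0.3 -0.6  3.4] w 69.25485942114602
dpos cm [0.8 0.1 0.4] twist [-0.  0.  0.]
grn 34.30555555555556 [-143.5  -96.    36. ]
grn 16.833333333333332 [-71.5   3.9  36. ]
grn 10.944444444444445 [75.4 12.8 36. ]
```

View pics/flap7.png

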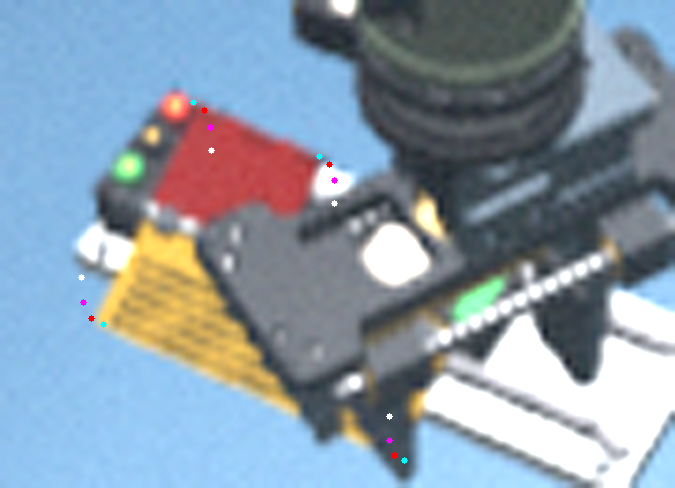

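The flap is at about 0.85 rad (plate corner at zoom (103,322)). The module hasn't moved; its green stripe is still at x ≈ -71. I'll push along nest +x, which is tool (0.866, 0, 0.5).

```bash
python3 -m pendant '[{"delta_pos":[0.5,0,0.3],"twist":[0,0,0],"grip":76},{"delta_pos":[1.0,0,0.6],"twist":[0,0,0],"grip":76},{"delta_pos":[1.55,0,0.9],"twist":[0,0,0],"grip":76},{"delta_pos":[2.1,0,1.2],"twist":[0,0,0],"grip":76},{"delta_pos":[2.6,0,1.5],"twist":[0,0,0],"grip":76}]' 
python3 - <<'E'
from h import *
np.set_printoptions(precision=1,suppress=True)
go(n2w(-60,38.5,-7),YAW-30)
for n in('side','top'):
    p,d=imaging.grab_frame(n);p=p[...,::-1].copy();cv2.imwrite(f"pics/{n}8.png",p)
    if n=='side':flapview(p,"flap8",box=(175,185,265,250))
    for b in blobs(masks(up(p,BOX[n]))['grn'],BOX[n],150)[:4]: print(n,'grn',b[0],w2n(ray(n,b[1],36)[0]))
p=p[125:215,190:310];cv2.imwrite("pics/top8z.png",cv2.resize(p,None,fx=6,fy=6,interpolation=cv2.INTER_CUBIC))
E
```

```text
time_s: 6.1
ee_pos: [588.1, 99.7, -7.2]
ee_rot: [-90.0, 0.0, -45.8]
force: [-2.4, 1.7, 2.7]
gripper_width: 69.2
t 6.1 tcp nest [-59.2  38.7  -7.2] rot [-90.    0.  -45.8] F [-2.4  1.7  2.7] w 69.20919414394196
dpos cm [-0.1 -0.  -0.1] twist [ 0.  0. -0.]
side grn 35.02777777777778 [-143.5  -95.8   36. ]
side grn 10.972222222222221 [75.  12.9 36. ]
side grn 9.5 [-55.3   9.8  36. ]
top grn 35.97222222222222 [   8.1 -118.3   36. ]
top grn 35.75 [-140.8 -105.    36. ]
top grn 11.166666666666666 [74.5 18.5 36. ]
```

View pics/flap8.png

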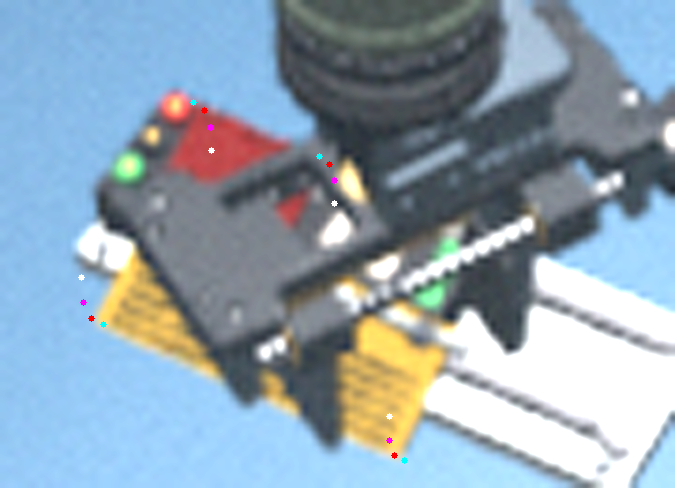

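View pics/top8z.png

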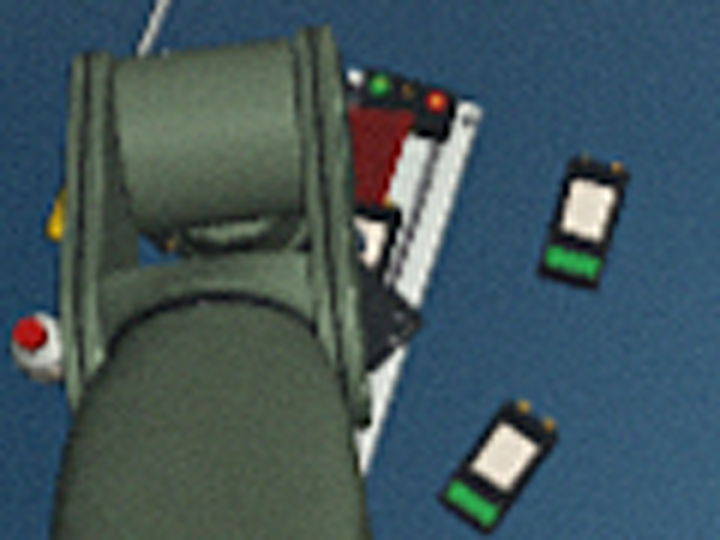

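The flap is still up and the module is moving ahead of the fingertip: the top view shows its blades at the leaf edge near zoom (387,203), and there is about 2.5 N of push. I'll continue.

```bash
python3 -m pendant '[{"delta_pos":[0.5,0,0.3],"twist":[0,0,0],"grip":76},{"delta_pos":[1.0,0,0.6],"twist":[0,0,0],"grip":76},{"delta_pos":[1.5,0,0.87],"twist":[0,0,0],"grip":76},{"delta_pos":[2.0,0,1.15],"twist":[0,0,0],"grip":76},{"delta_pos":[2.5,0,1.45],"twist":[0,0,0],"grip":76}]' 
python3 - <<'E'
from h import *
np.set_printoptions(precision=1,suppress=True)
go(n2w(-10.6,38.5,-7),YAW-30)
for n in('side','top'):
    p,d=imaging.grab_frame(n);p=p[...,::-1].copy();cv2.imwrite(f"pics/{n}9.png",p)
    if n=='side':flapview(p,"flap9",box=(175,185,265,250))
    for b in blobs(masks(up(p,BOX[n]))['grn'],BOX[n],150)[:4]: print(n,'grn',b[0],w2n(ray(n,b[1],36)[0]))
p=p[125:215,190:310];cv2.imwrite("pics/top9z.png",cv2.resize(p,None,fx=6,fy=6,interpolation=cv2.INTER_CUBIC))
E
```

```text
time_s: 6.7
ee_pos: [616.0, 91.9, -7.1]
ee_rot: [-90.0, 0.0, -45.8]
force: [-1.9, 2.1, 3.4]
gripper_width: 69.6
t 6.7 tcp nest [-30.2  38.8  -7.1] rot [-90.    0.  -45.8] F [-1.9  2.1  3.4] w 69.55264027855311
dpos cm [ 1.7 -0.   0.9] twist [ 0.  0. -0.]
side grn 34.27777777777778 [-143.5  -96.    36. ]
side grn 14.86111111111111 [-26.    7.5  36. ]
top grn 35.94444444444444 [   8.1 -118.2   36. ]
top grn 35.361111111111114 [-140.8 -105.    36. ]
top grn 10.777777777777779 [74.7 18.1 36. ]
```

View pics/flap9.png

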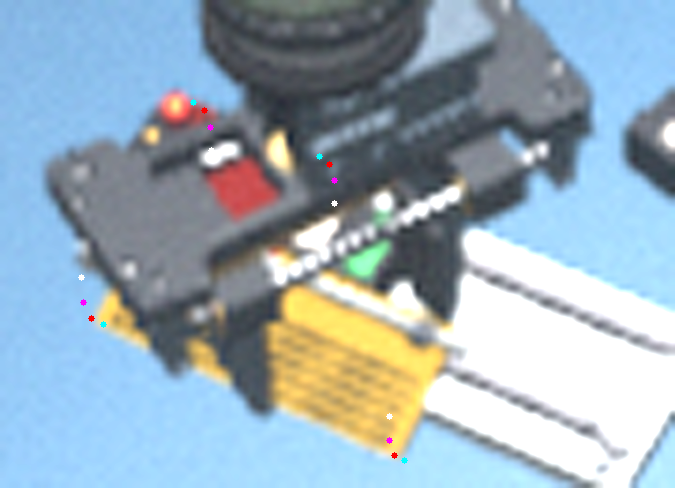

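View pics/top9z.png

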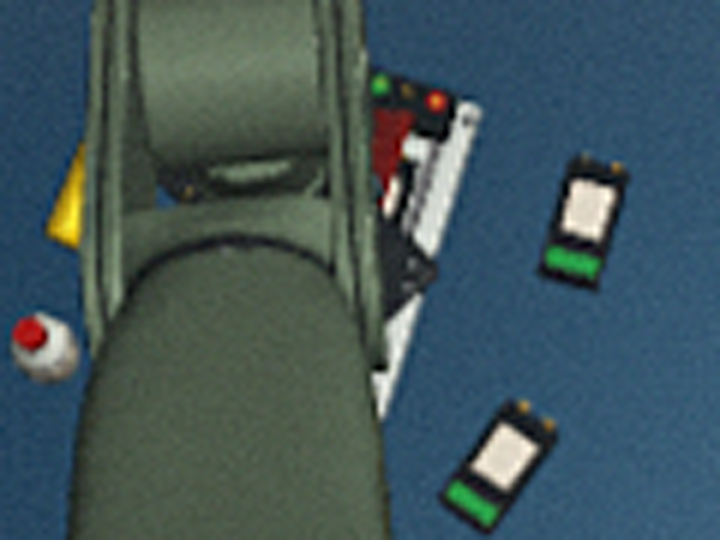

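The module is about halfway under the raised leaf, with its stripe at x ≈ -26 and zoom (368,258). About 20 mm remains. I'll push 16 mm, then creep until the force rises.

```bash
python3 -m pendant '[{"delta_pos":[0.35,0,0.2],"twist":[0,0,0],"grip":76},{"delta_pos":[0.7,0,0.4],"twist":[0,0,0],"grip":76},{"delta_pos":[1.05,0,0.6],"twist":[0,0,0],"grip":76},{"delta_pos":[1.4,0,0.8],"twist":[0,0,0],"grip":76},{"delta_pos":[1.4,0,0.8],"twist":[0,0,0],"grip":76}]' 
python3 - <<'E'
from h import *
np.set_printoptions(precision=1,suppress=True)
go(n2w(-10.6,38.5,-7),YAW-30)
for n in('side',):
    p,d=imaging.grab_frame(n);p=p[...,::-1].copy();cv2.imwrite(f"pics/{n}10.png",p)
    if n=='side':flapview(p,"flap10",box=(175,185,265,250))
    for b in blobs(masks(up(p,BOX[n]))['grn'],BOX[n],150)[:4]: print(n,'grn',b[0],w2n(ray(n,b[1],36)[0]))
E
python3 -m pendant '[{"delta_pos":[0.1,0,0.05],"twist":[0,0,0],"grip":76},{"delta_pos":[0.2,0,0.1],"twist":[0,0,0],"grip":76},{"delta_pos":[0.25,0,0.15],"twist":[0,0,0],"grip":76},{"delta_pos":[0.25,0,0.15],"twist":[0,0,0],"grip":76},{"delta_pos":[0.25,0,0.15],"twist":[0,0,0],"grip":76}]'
```

```text
time_s: 7.3
ee_pos: [632.1, 87.4, -7.0]
ee_rot: [-89.9, -0.0, -45.8]
force: [-0.5, 1.8, 3.1]
gripper_width: 69.1
t 7.3 tcp nest [-13.5  38.9  -7. ] rot [-89.9  -0.  -45.8] F [-0.5  1.8  3.1] w 69.14906544310932
dpos cm [ 0.3 -0.   0.1] twist [-0.1  0.   0. ]
side grn 34.25 [-143.4  -95.8   36. ]
side grn 16.52777777777778 [-8.9  7.4 36. ]
time_s: 7.85
ee_pos: [633.8, 86.8, -7.1]
ee_rot: [-90.0, 0.0, -45.8]
force: [-1.8, 2.0, 3.2]
gripper_width: 69.4
```

View pics/flap10.png

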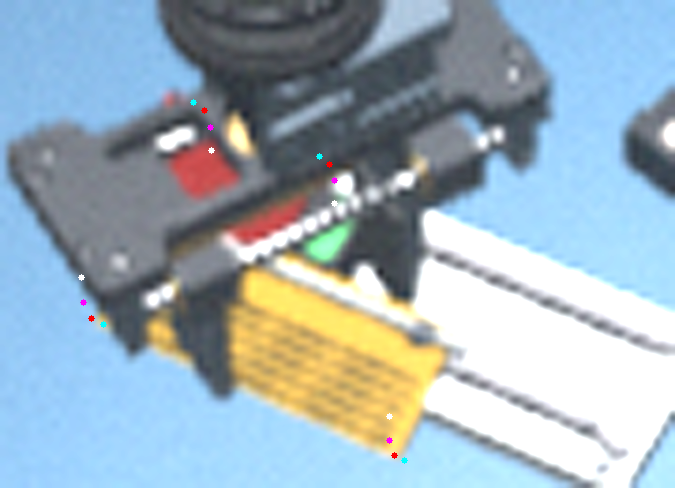

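```bash
python3 -m pendant '[{"delta_pos":[0.1,0,0.05],"twist":[0,0,0],"grip":76},{"delta_pos":[0.2,0,0.1],"twist":[0,0,0],"grip":76},{"delta_pos":[0.25,0,0.15],"twist":[0,0,0],"grip":76},{"delta_pos":[0.25,0,0.15],"twist":[0,0,0],"grip":76},{"delta_pos":[0.25,0,0.15],"twist":[0,0,0],"grip":76}]'
python3 - <<'E'
from h import *
np.set_printoptions(precision=1,suppress=True)
go(n2w(-7,38.5,-7),YAW-30)
p,d=imaging.grab_frame('side');p=p[...,::-1].copy();n='side'
for b in blobs(masks(up(p,BOX[n]))['grn'],BOX[n],150)[:4]: print(n,'grn',b[0],w2n(ray(n,b[1],36)[0]))
E
python3 -m pendant '[{"delta_pos":[0.1,0,0.05],"twist":[0,0,0],"grip":76},{"delta_pos":[0.15,0,0.1],"twist":[0,0,0],"grip":76},{"delta_pos":[0.15,0,0.1],"twist":[0,0,0],"grip":76},{"delta_pos":[0.15,0,0.1],"twist":[0,0,0],"grip":76},{"delta_pos":[0.15,0,0.1],"twist":[0,0,0],"grip":76}]'
python3 - <<'E'
from h import *
np.set_printoptions(precision=1,suppress=True)
go(n2w(-7,38.5,-7),YAW-30)
p,d=imaging.grab_frame('side');p=p[...,::-1].copy();n='side'
for b in blobs(masks(up(p,BOX[n]))['grn'],BOX[n],150)[:4]: print(n,'grn',b[0],w2n(ray(n,b[1],36)[0]))
E
```

```text
time_s: 8.35
ee_pos: [634.8, 86.4, -7.3]
ee_rot: [-90.1, 0.2, -45.8]
force: [-5.5, 3.5, 5.8]
gripper_width: 69.7
t 8.35 tcp nest [-10.7  38.7  -7.3] rot [-90.1   0.2 -45.8] F [-5.5  3.5  5.8] w 69.66115263360922
dpos cm [ 0.3 -0.   0.2] twist [ 0.1 -0.  -0.2]
side grn 34.333333333333336 [-143.5  -95.9   36. ]
side grn 18.916666666666668 [-6.4  6.2 36. ]
time_s: 8.9
ee_pos: [634.9, 86.4, -7.3]
ee_rot: [-90.3, 0.3, -45.9]
force: [-8.9, 4.1, 7.8]
gripper_width: 69.3
t 8.9 tcp nest [-10.5  38.7  -7.3] rot [-90.3   0.3 -45.9] F [-8.9  4.1  7.8] w 69.26110268487832
dpos cm [ 0.3 -0.   0.2] twist [ 0.3 -0.1 -0.3]
side grn 34.361111111111114 [-143.5  -95.9   36. ]
side grn 21.083333333333332 [-6.2  5.4 36. ]
```

The tool is blocked at tcp x = -10.5, which matches the predicted home of -10.6, and the push is now about 9 N. The stripe reads -6, but it is partly hidden. I'll press a little harder to rule out blade friction.

```bash
python3 -m pendant '[{"delta_pos":[0.1,0,0.05],"twist":[0,0,0],"grip":76},{"delta_pos":[0.2,0,0.1],"twist":[0,0,0],"grip":76},{"delta_pos":[0.3,0,0.15],"twist":[0,0,0],"grip":76},{"delta_pos":[0.3,0,0.15],"twist":[0,0,0],"grip":76},{"delta_pos":[0.3,0,0.15],"twist":[0,0,0],"grip":76}]'
python3 - <<'E'
from h import *
np.set_printoptions(precision=1,suppress=True)
go(n2w(-7,38.5,-7),YAW-30)
for n in('side','top'):
    p,d=imaging.grab_frame(n);p=p[...,::-1].copy();cv2.imwrite(f"pics/{n}11.png",p)
    if n=='side':flapview(p,"flap11",box=(175,185,265,250))
    for b in blobs(masks(up(p,BOX[n]))['grn'],BOX[n],150)[:4]: print(n,'grn',b[0],w2n(ray(n,b[1],36)[0]),[w2n(q).round(1) for q in ray(n,b[2],36)])
p=p[125:215,190:310];cv2.imwrite("pics/top11z.png",cv2.resize(p,None,fx=6,fy=6,interpolation=cv2.INTER_CUBIC))
E
```

```text
time_s: 9.45
ee_pos: [634.9, 86.3, -7.5]
ee_rot: [-90.5, 0.7, -46.0]
force: [-13.9, 7.8, 10.3]
gripper_width: 69.4
t 9.45 tcp nest [-10.5  38.6  -7.5] rot [-90.5   0.7 -46. ] F [-13.9   7.8  10.3] w 69.44731536610534
dpos cm [ 0.3 -0.1  0.2] twist [ 0.5 -0.2 -0.7]
side grn 34.361111111111114 [-143.5  -95.9   36. ] [array([-133.5,  -83.7,   36. ]), array([-142.7, -114.4,   36. ]), array([-153.7, -107.7,   36. ]), array([-144.3,  -77.2,   36. ])]
side grn 22.02777777777778 [-6.2  5.1 36. ] [array([ 1.3, 13.9, 36. ]), array([  1.4, -10.6,  36. ]), array([-11.4,  -7.5,  36. ]), array([-11.5,  16.8,  36. ])]
top grn 35.638888888888886 [-140.8 -105.    36. ] [array([-142.9,  -87. ,   36. ]), array([-129.6,  -90.9,   36. ]), array([-139.1, -122.4,   36. ]), array([-152.4, -118.4,   36. ])]
top grn 35.583333333333336 [   8.1 -118.1   36. ] [array([   0.2, -101.8,   36. ]), array([  14.3, -101.1,   36. ]), array([  15.7, -134.5,   36. ]), array([   1.5, -135.2,   36. ])]
```

View pics/flap11.png

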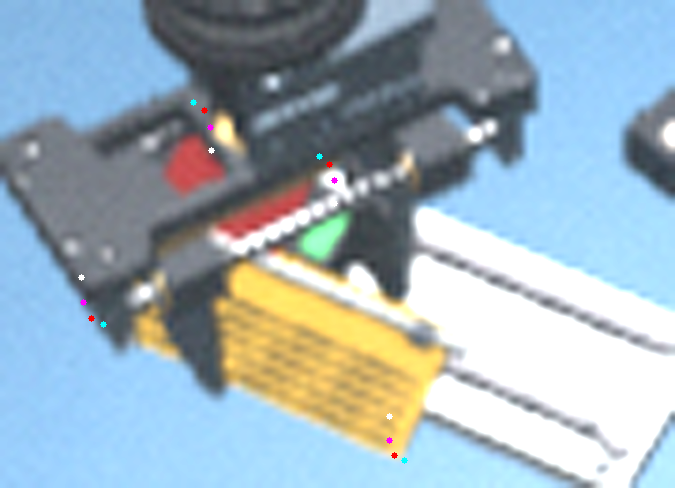

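View pics/top11z.png

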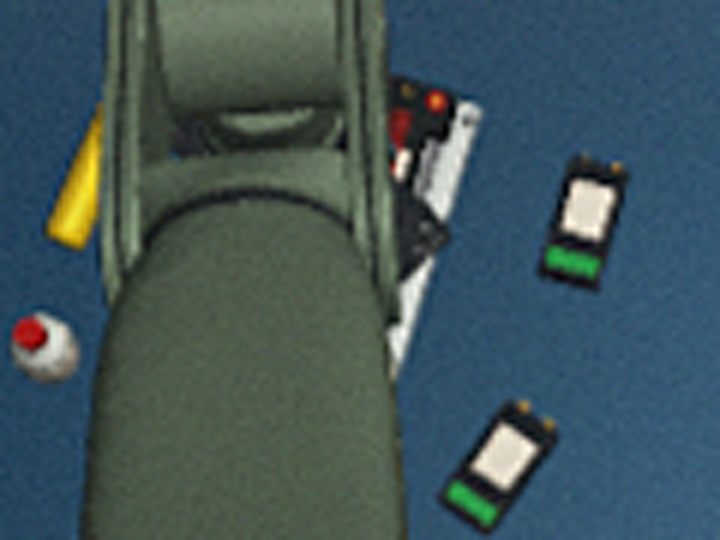

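It is a solid stop: the position didn't change between 9 and 15 N. The stripe spans x = -11.5 to 1.4, so its centre is near -5.5, which is where home puts it. I'll back the fingertip off before rising so it doesn't drag the module up.

```bash
python3 -m pendant '[{"delta_pos":[-0.4,0,-0.2],"twist":[0,0,0],"grip":76},{"delta_pos":[-0.8,0,-0.4],"twist":[0,0,0],"grip":76},{"delta_pos":[-1.2,0,-0.7],"twist":[0,0,0],"grip":76},{"delta_pos":[-1.3,0,-0.75],"twist":[0,0,0],"grip":76},{"delta_pos":[-1.3,0,-0.75],"twist":[0,0,0],"grip":76}]'
python3 - <<'E'
from h import *
np.set_printoptions(precision=1,suppress=True)
go(n2w(-20,38.5,-7),YAW-30)
for n in('side','top'):
    p,d=imaging.grab_frame(n);p=p[...,::-1].copy();cv2.imwrite(f"pics/{n}12.png",p)
    if n=='side':flapview(p,"flap12",box=(175,185,265,250))
    for b in blobs(masks(up(p,BOX[n]))['grn'],BOX[n],150)[:4]: print(n,'grn',b[0],w2n(ray(n,b[1],36)[0]))
E
```

```text
time_s: 10.05
ee_pos: [628.5, 88.6, -6.6]
ee_rot: [-89.9, -0.1, -45.8]
force: [2.7, 1.1, 3.0]
gripper_width: 69.2
t 10.05 tcp nest [-17.3  39.   -6.6] rot [-89.9  -0.1 -45.8] F [2.7 1.1 3. ] w 69.16057678720843
dpos cm [-0.2  0.  -0.2] twist [-0.1  0.   0.1]
side grn 34.19444444444444 [-143.5  -95.9   36. ]
side grn 6.555555555555555 [ -2.8 -10.1  36. ]
top grn 35.80555555555556 [   8.1 -118.2   36. ]
top grn 35.47222222222222 [-140.8 -105.    36. ]
top grn 5.305555555555555 [76.3 16.1 36. ]
```

View pics/flap12.png

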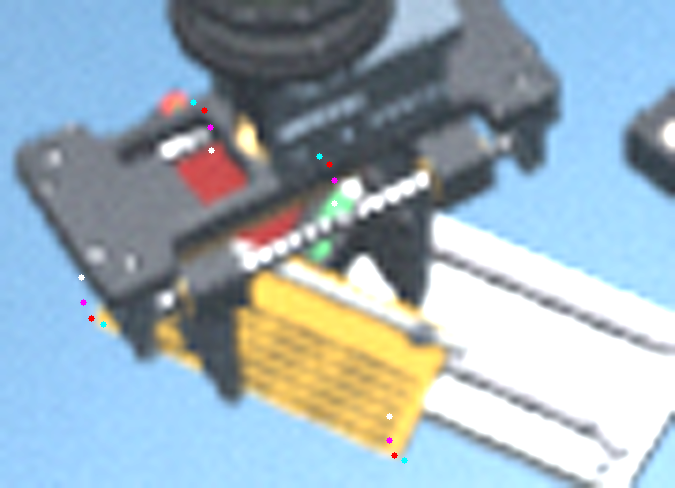

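```bash
python3 -m pendant '[{"delta_pos":[0,-1,0],"twist":[0,0,0],"grip":76},{"delta_pos":[0,-2.5,0],"twist":[0,0,0],"grip":76},{"delta_pos":[0,-5,0],"twist":[0,0,0],"grip":76},{"delta_pos":[0,-9,0],"twist":[0,0,0],"grip":76},{"delta_pos":[0,-13,0],"twist":[0,0,0],"grip":76}]'
python3 -m pendant '[{"delta_pos":[-4,-2,0],"twist":[0,0,0],"grip":76},{"delta_pos":[-8,-3,0],"twist":[0,0,0],"grip":76},{"delta_pos":[-12,-3,2],"twist":[0,0,0],"grip":76},{"delta_pos":[-15,-3,5],"twist":[0,0,0],"grip":76},{"delta_pos":[-15,-3,8],"twist":[0,0,0],"grip":76}]'
python3 - <<'E'
from h import *
np.set_printoptions(precision=1,suppress=True)
for n in('side','top'):
    p,d=imaging.grab_frame(n);p=p[...,::-1].copy();cv2.imwrite(f"pics/{n}13.png",p)
    flapview(p,n+"f13",n,box=(170,180,280,250) if n=='side' else (200,125,300,205))
    for b in blobs(masks(up(p,BOX[n]))['grn'],BOX[n],150)[:4]: print(n,'grn',b[0],w2n(ray(n,b[1],36)[0]))
E
```

```text
time_s: 10.65
ee_pos: [624.8, 87.9, 123.1]
ee_rot: [-90.3, 0.2, -45.8]
force: [0.0, 1.4, 0.2]
gripper_width: 69.4
time_s: 11.15
ee_pos: [576.1, 254.1, 153.3]
ee_rot: [-90.2, 0.1, -45.6]
force: [0.8, 0.4, 0.5]
gripper_width: 69.5
side grn 34.916666666666664 [-143.4  -95.9   36. ]
side grn 18.416666666666668 [   5.  -115.6   36. ]
side grn 11.444444444444445 [75.6 12.4 36. ]
top grn 35.97222222222222 [-140.8 -105.    36. ]
top grn 35.80555555555556 [   8.1 -118.1   36. ]
top grn 31.055555555555557 [-5.1  0.3 36. ]
top grn 11.5 [74.5 18.4 36. ]
```

View pics/sidef13.png

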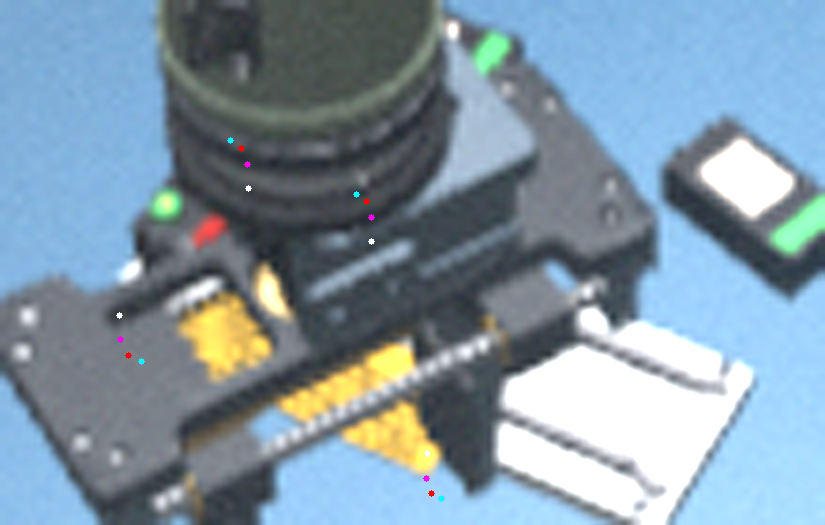

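View pics/topf13.png

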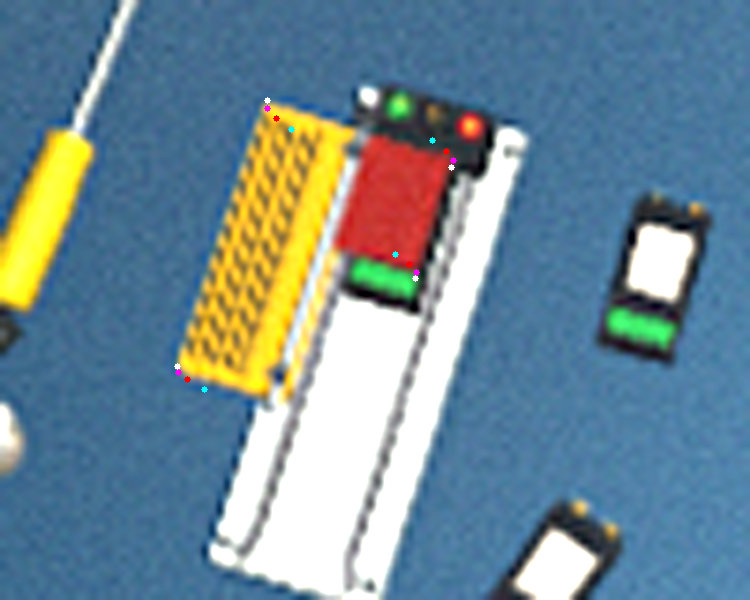

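The leaf is down on the module in the top view, with the stripe at zoom (383,277) just outside the leaf edge. I'll move the arm clear and check the home distance using a spare's stripe-to-front length.

```bash
python3 -m pendant '[{"delta_pos":[-4,0,0],"twist":[0,0,0],"grip":76},{"delta_pos":[-8,0,4],"twist":[0,0,0],"grip":76},{"delta_pos":[-11,0,8],"twist":[0,0,0],"grip":76},{"delta_pos":[-13,0,12],"twist":[0,0,0],"grip":76},{"delta_pos":[-13,0,12],"twist":[0,0,0],"grip":76}]'
python3 - <<'E'
from h import *
np.set_printoptions(precision=1,suppress=True,linewidth=150)
im={}
for n in('side','top'):
    p,d=imaging.grab_frame(n);p=p[...,::-1].copy();im[n]=p;cv2.imwrite(f"pics/{n}14.png",p)
    flapview(p,n+"f14",n,box=(170,180,280,250) if n=='side' else (200,125,300,205))
    for b in blobs(masks(up(p,BOX[n]))['grn'],BOX[n],150)[:4]:
        P=ray(n,b[3],36);print(n,'grn',b[0],w2n(ray(n,b[1],36)[0]),'world',ray(n,b[1],24)[0])
        print('  x extent nest',[(round(float(((q[:2]-O)@EX)),1)) for q in (P[np.argmin((P[:,:2]-O)@EX)],P[np.argmax((P[:,:2]-O)@EX)])])
# spare a profile along its axis, z=24 top
for n in('top','side'):
  for yaw in(-13.9,):
    e=np.array([np.cos(np.radians(yaw)),np.sin(np.radians(yaw))]);f=np.array([-e[1],e[0]]);c0=np.array([612.8,-69.9])
    r=np.arange(-20,75,2.);v=0
    for off in(-4,-2,0,2,4):
        u=proj(n,np.c_[c0+r[:,None]*e+off*f,np.full(len(r),24.)]).astype(np.float32)
        v=v+cv2.remap(im[n].astype(np.float32),u[None,:,0],u[None,:,1],cv2.INTER_LINEAR)[0]/5
    print(n,'spare rgb(r) from stripe');print([(int(a),int(b[0]),int(b[1])) for a,b in zip(r,v)])
    v=0;r=np.arange(-25,15,2.)
    for y in(-4,-2,0,2,4):
        u=proj(n,np.array([n2w(x,y,36) for x in r])).astype(np.float32)
        v=v+cv2.remap(im[n].astype(np.float32),u[None,:,0],u[None,:,1],cv2.INTER_LINEAR)[0]/5
    print(n,'module');print([(int(a),int(b[0]),int(b[1])) for a,b in zip(r,v)])
s=state();print(s['ee_pos'],s['force'])
E
```

```text
time_s: 11.75
ee_pos: [574.7, 432.5, 150.6]
ee_rot: [-90.1, 0.1, -45.6]
force: [0.4, 0.1, 0.1]
gripper_width: 69.8
side grn 32.833333333333336 [   4.9 -108.7   36. ] world [612.2 -69.9  24. ]
  x extent nest [-1.4, 11.7]
top grn 36.69444444444444 [   8.1 -118.2   36. ] world [612.7 -70.1  24. ]
  x extent nest [0.7, 15.6]
top grn 35.97222222222222 [-140.8 -105.1   36. ] world [471.8 -16.4  24. ]
  x extent nest [-151.1, -130.9]
top grn 31.52777777777778 [-5.   0.1 36. ] world [632.5  48.5  24. ]
  x extent nest [-11.6, 2.0]
top grn 12.083333333333334 [74.5 18.4 36. ] world [714.8  44.3  24. ]
  x extent nest [67.4, 82.1]
top spare rgb(r) from stripe
[(-20, 118, 90), (-18, 116, 89), (-16, 100, 77), (-14, 74, 56), (-12, 41, 30), (-10, 28, 21), (-8, 40, 47), (-6, 56, 88), (-4, 68, 130), (-2, 73, 156), (0, 74, 163), (2, 72, 152), (4, 67, 128), (6, 54, 81), (8, 44, 41), (10, 39, 31), (12, 38, 31), (14, 61, 61), (16, 110, 120), (18, 165, 182), (20, 203, 221), (22, 212, 230), (24, 209, 226), (26, 206, 222), (28, 204, 221), (30, 203, 220), (32, 205, 221), (34, 207, 223), (36, 206, 223), (38,
[... 955 characters left out ...]
 (26, 51, 55), (28, 51, 55), (30, 53, 57), (32, 52, 56), (34, 52, 56), (36, 51, 56), (38, 51, 56), (40, 52, 57), (42, 54, 57), (44, 53, 57), (46, 54, 57), (48, 53, 57), (50, 53, 58), (52, 54, 58), (54, 54, 58), (56, 54, 59), (58, 54, 59), (60, 53, 58), (62, 52, 58), (64, 54, 58), (66, 54, 57), (68, 54, 58), (70, 54, 59), (72, 55, 60), (74, 54, 59)]
side module
[(-25, 55, 58), (-23, 55, 57), (-21, 54, 58), (-19, 54, 58), (-17, 55, 58), (-15, 55, 59), (-13, 54, 59), (-11, 54, 59), (-9, 57, 62), (-7, 66, 73), (-5, 83, 91), (-3, 102, 114), (-1, 118, 132), (1, 127, 143), (3, 132, 149), (5, 132, 149), (7, 128, 145), (9, 119, 135), (11, 105, 118), (13, 93, 102)]
[574.3 427.9 151.4] [ 0.1 -0.1  0.5]
```

View pics/sidef14.png

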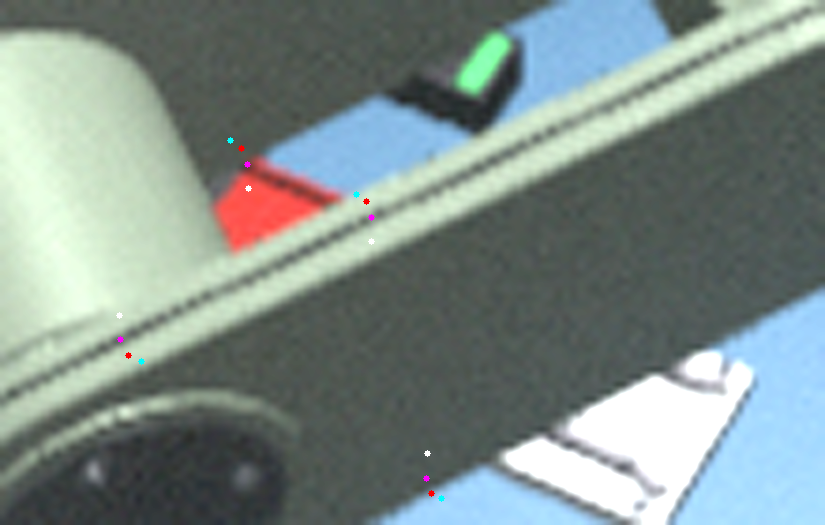

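Home is confirmed. On a spare the stripe-to-front distance is about 61 mm, and here the stripe is at x = -5.0, so the front face is at x ≈ 56. The leaf corner at side zoom (248,163) fits an angle of about 0.25–0.3 rad. I'll let the arm settle and hand in.

```bash
python3 -m pendant '[{"delta_pos":[0,0,0],"twist":[0,0,0],"grip":76},{"delta_pos":[0,0,0],"twist":[0,0,0],"grip":76},{"delta_pos":[0,0,0],"twist":[0,0,0],"grip":76},{"delta_pos":[0,0,0],"twist":[0,0,0],"grip":76},{"delta_pos":[0,0,0],"twist":[0,0,0],"grip":76}]'
python3 - <<'E'
from workcell import job
print(job.job_done())
E
```

```text
time_s: 12.35
ee_pos: [575.4, 428.3, 153.3]
ee_rot: [-90.0, -0.0, -45.8]
force: [0.4, 0.6, -0.1]
gripper_width: 69.2
the job is handed in; nothing more can be done
None
```

The module is loaded and clamped, and I handed the job in at about 12.4 s; no verdict was reported. One fingertip held the thumb plate down, with the flap at about 0.85 rad. The other pushed the module under the leaf to a solid stop that did not move between 9 and 15 N. I then backed off before lifting, so the flap sprang shut.

**Last checks**
- **Home position:** the stripe is at nest x ≈ -5.0, y ≈ 0. With the 61 mm stripe-to-front length measured on a spare, the front face is at x ≈ 56 mm, which is home.
- **Clamp:** the leaf is down on the module at about 0.25–0.3 rad, judged by eye from the picture. I could not measure the pad force.
- **Surroundings:** both spares measure where they started. I did not measure the driver, flux bottle, spool, bin and jar again. The arm is clear, with no force on the tool.

**Disagreements**
- **Fingertip height:** the cameras, and the first contact with the plate, put the real fingertips about 31–37 mm above the reported TCP. I set heights by camera and contact force, so the reported height went slightly below zero while pressing.
- **Stripe reading during the push:** with the stripe partly hidden, the side view gave about -6 mm. That is about 1 mm off the final value from the clear top view.

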